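# Tuck a price-ticket holder under a gift carton

### The job

Tip the tall gift carton back on its rear bottom edge, without lifting it off the counter, until it leans by itself against the display step behind it. Slide the tongue of the metal ticket holder squarely under the middle of the carton's raised front, well over half of the tongue's length, then take the carton again and bring it back down so it stands in its old place with the tongue trapped under it. Let go of everything and leave the other goods alone.

Things in the scene. Friction and masses are not known exactly. Their poses are not given: they have to be found in the camera images.
- carton: tall rigid gift carton, brown card with pale band, 70 (x) x 60 (y) x 190 mm (z), 0.27 to 0.53 kg, upright at the start. Origin: centre of underside; x towards the step behind it, front face at x = -35 mm. Tilted back past 0.35 rad it falls back by itself; leaning on the step it rests at 0.45 to 0.55 rad, front edge then about 32 mm above the counter
- carton_rear (a point): middle of the carton's rear bottom edge (carton frame x = +35 mm, y = 0, z = 0), the edge it is tipped on
- riser: fixed display step, pale wooden block 120 (x) x 300 (y) x 105 mm high with grey cover, behind the carton. Origin: centre of underside; front face, towards the carton, at x = -60 mm. Gap from this face to the carton's rear face 52 to 64 mm at the start, carton nearly square to it
- holder: folded brass ticket holder, 0.16 kg: upright plate 4 mm thick (x), 56 wide (y), 75 mm tall, blank paper ticket on its -x side, on a flat base 3 mm thick, 50 mm wide. The base reaches 47 mm from the plate's centre towards +x (the tongue, 45 mm free of the plate) and 14 mm towards -x. Stands upright at the start. Origin: on the counter under the middle of the plate; z up
- tongue_tip (a point): middle of the tongue's front edge, at its underside (holder frame x = +47 mm, y = 0, z = 0)
- roll: bystander: white hollow roll standing on end, 72 mm diameter, 55 mm high; origin centre of underside. The roll and the holder stand one on each side of the carton, either way round
- flask: bystander: small amber bottle, 48 mm diameter, 110 mm high, standing beside the step; origin centre of underside
- tree: bystander: small green tree ornament, 54 mm diameter, 95 mm high, standing on the step near its left (+y) end; origin centre of underside
Not all that is in view belongs to the job. Leave any blue look-alike of the holder alone.

How it is judged:
By the outcome, as a careful person would: the job done as asked, in the order asked, and still so for the second after the job is handed in, with the robot touching nothing.
It also fails if it takes over 61 s, if anything falls off the work surface, if the arm or the gripper's body presses on something with over 40 N, if the wrist force passes 120 N, or if a joint passes its speed limit or range.

### The arm

A 6-joint arm with a two-finger parallel gripper is mounted at the origin on the work surface. World frame = base frame: x ahead of the robot, y to its left, z up, the work surface at z = 0. Lengths are in mm, angles in rad, forces in N, time in s.
With the tool pointing down it reaches from about 300 to 825 mm from the base axis. Payload 5.4 kg.
Tool frame: the origin (TCP) lies at the very end of the fingers, on their centre line; the grasp point (between the pads) lies 19 mm behind it; z points along the fingers, y is the direction in which the jaws open and shut (so a half turn about z gives the same grasp; the last joint's range is limited). The gripper opens to 92 mm and grips with 3 to 60 N. Pads are 20 mm wide; open, the fingers measure 128 mm over their backs; the gripper's body (75 mm by 189 mm) begins 69 mm behind the grasp point.
Start: joints at [1.078, 0.158, 1.597, -0, 1.386, -0.21], TCP at [160.461, 552.14, 214.601] pointing down, gripper open.
Joint ranges: [-2.91, 2.91], [-0.94, 2.29], [0.18, 2.7], [-1.29, 4.43], [0.17, 2.64], [-3, 3]. Speed limits (rad/s): [2.57, 2.57, 3.14, 3.14, 3.14, 3.14].

### API

Orientations are given as [roll, pitch, yaw] about the fixed x, y, z axes, in that order (R = Rz(yaw) Ry(pitch) Rx(roll)).
In Python, from rig import telemetry, cams, robot gives the robot as it stands.
- The arm moves only by the tool play_rows, never from a script. Its argument "motion" is a list of rows, each an object with "linear": the shift along the tool's x, y, z normalised to -1 to 1, where 1 is 1000 mm, a list of three; "rot": the turn, a rotation vector about the tool's x, y, z normalised to -1 to 1, where 1 is 90 degrees, a list of three. A call has 1 to 12 rows; each row is the pose to reach, as a shift and turn from the pose commanded when the call began, along the tool's axes at that moment; what a row does not reach only later rows make up. A row lasts 1/12 s, in which the tool goes at most 41.7 mm and 7.16 degrees, less where a joint would pass 70% of its speed; a pose out of reach is approached as far as the arm can. A call with a number of a shift or a turn outside -1 to 1 is refused whole. A call with a gripper value outside its range is refused whole. "claw" is the opening, from -1 (shut) to 1 (fully open), set as the call begins (left out, the last holds). The fingers move at their own pace and stop on an object; "squeeze" is the grip in N (left out, the last holds). Time passes only in rows, so rows that repeat a pose let the fingers close. It gives the time, the measured TCP pose, the force and the opening at its end, in the units of the state.
- telemetry.get_obs(): the state, without advancing time (a new reading comes with each control period).
- cams.snapshot(name): name is "side" or "top"; returns (picture, depth): 420x560x3 uint8, red, green, blue; 420x560 float32, mm along the optical axis (not along the pixel's ray), 0 where there is no reading.
- cams.camera_model(name): a dict with "camera_matrix" (3x3 intrinsics, pixels), "R" (3x3) and "t" (3): a world point X has camera coordinates R X + t. Camera axes: x right, y down, z forward; pixel columns grow to the right and rows downward; lengths in mm; the calibration is good to about 2 mm. A picture is of the moment at which its call begins. camera_model takes no time and is no camera call.
- robot.job_done(): hands the job in, once; it reports no verdict.
The state is a dict: "time_s": time; "joints": joint angles; "qvel": joint speeds; "effort": joint torques, N m; "tool_pos": TCP position; "ee_rot": TCP orientation; "ft_force": force on the tool from outside, world axes, zero at the start; "torque": the same for the moment, N m; "opening": opening from 0.0 (shut) to 1.0 (fully open).
Only numpy, scipy, OpenCV 4.12 (cv2) and the standard library are available. Lean on these libraries where they do the work, as an engineer would, in place of code of your own. Each camera call takes 0.05 s, during which the arm holds its last target.

## Working session

There is one attempt and no reset: what is moved stays moved. The work goes in short steps, Python scripts to look and compute and a tool call to move; the robot and the scene stay as the last step left them, time stands still between calls to the robot, and variables do not carry over. Pictures are saved under pics/ and viewed, and the job is handed in when it is done.

Besides the shell and the picture viewer there is one more tool, called after "Call:" as name(argument=value, ...), one argument or row to a line, values as JSON. play_rows: Moves the arm, as the interface text tells. Scaled input: -1 to 1 covers 1000 mm each way for a shift and 90 degrees each way for a turn. Its arguments: {"type":"object","properties":{"motion":{"type":"array","items":{"type":"object","properties":{"linear":{"type":"array","items":{"type":"number","minimum":-1,"maximum":1}},"rot":{"type":"array","items":{"type":"number","minimum":-1,"maximum":1}}}}},"claw":{"type":"number"},"squeeze":{"type":"number"}},"required":["motion"]}

```bash
ls; mkdir -p pics; python3 - <<'E'
from rig import telemetry,cams
import cv2,numpy as np
print(telemetry.get_obs())
for n in("side","top"):
    p,d=cams.snapshot(n); cv2.imwrite(f"pics/{n}0.png",p[:,:,::-1]); np.savez(f"{n}0.npz",p=p,d=d)
    m=cams.camera_model(n); print(n,m)
E
```

```text
pics
{'time_s': 0.0, 'joints': array([ 1.07788850e+00,  1.59003455e-01,  1.59822199e+00, -1.63163553e-05,
        1.38616357e+00, -2.10077420e-01]), 'qvel': array([ 3.20514357e-04,  1.96714874e-04, -2.12867283e-04, -2.56739193e-04,
       -6.32558253e-05,  5.00198299e-04]), 'effort': array([ 6.91385458e-05, -3.85571229e+01, -3.22110844e+01,  7.00335740e-02,
        3.78956634e-02, -1.18783778e-04]), 'tool_pos': array([160.18516911, 551.60062186, 213.64964477]), 'ee_rot': array([-3.13983244e+00, -3.58924204e-04,  2.85876494e+00]), 'ft_force': array([0.47998935, 0.20169938, 0.17773331]), 'torque': array([ 0.01535384, -0.02058396, -0.01405252]), 'opening': 0.999779204675836}
side {'camera_matrix': array([[404.34562353,   0.        , 277.18294266],
       [  0.        , 404.34562353, 208.46897347],
       [  0.        ,   0.        ,   1.        ]]), 'R': array([[ 0.81522081, -0.57908964,  0.00838006],
       [-0.43490999, -0.62167709, -0.65143756],
       [ 0.38245043,  0.52742089, -0.75865597]]), 't': array([-425.87513166,  297.69184184,  711.98607217])}
top {'camera_matrix': array([[492.18753451,   0.        , 275.60652144],
       [  0.        , 492.18753451, 205.19116565],
       [  0.        ,   0.        ,   1.        ]]), 'R': array([[-0.00252572, -0.99982171, -0.01871307],
       [-0.98953448,  0.0051987 , -0.14420297],
       [ 0.14427454,  0.01815301, -0.98937118]]), 't': array([  25.34269084,  535.02960462, 1119.67850061])}
```

View pics/side0.png

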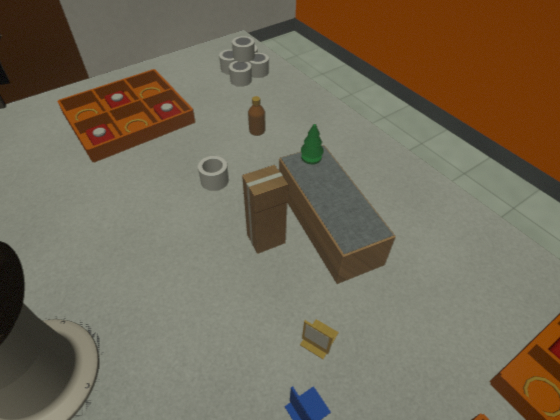

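View pics/top0.png

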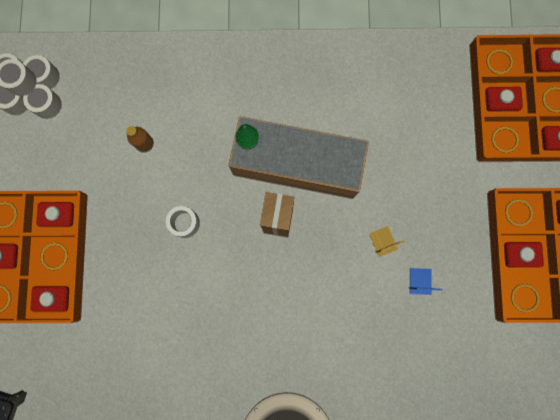

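The side view shows the carton (top at 265,175; foot at 268,248), with the step behind it, the brass holder at (318,338), the blue look-alike at (307,405), the roll at (213,173) and the flask at (257,115). In the top view, the carton top is at (278,214), the holder at (385,242), the blue one at (421,282) and the step centre at (300,157).

```bash
cat > h.py <<'E'
import numpy as np,cv2
from rig import cams
def world(n,d):
    m=cams.camera_model(n);K=m["camera_matrix"];R=m["R"];t=m["t"]
    v,u=np.mgrid[0:d.shape[0],0:d.shape[1]]
    c=np.stack([(u-K[0,2])/K[0,0]*d,(v-K[1,2])/K[1,1]*d,d],-1)
    return (c-t)@R
def proj(n,X):
    m=cams.camera_model(n);c=m["R"]@np.asarray(X,float)+m["t"];p=m["camera_matrix"]@c;return p[:2]/p[2]
def ray(n,u,v,z):
    m=cams.camera_model(n);K=m["camera_matrix"];R=m["R"];C=-R.T@m["t"]
    w=R.T@np.array([(u-K[0,2])/K[0,0],(v-K[1,2])/K[1,1],1]);return C+w*(z-C[2])/w[2]
def rect(P):
    r=cv2.minAreaRect(P[:,:2].astype(np.float32));return r
E
python3 - <<'E'
from h import *
for n in("top","side"):
    f=np.load(n+"0.npz");p,d=f["p"],f["d"];W=world(n,d);ok=d>0
    hsv=cv2.cvtColor(p,cv2.COLOR_RGB2HSV)
    A=(W[...,0]>200)&(W[...,0]<760)&(abs(W[...,1])<400)&ok
    fl=A&(abs(W[...,2])<8); print(n,"table z",np.median(W[fl][:,2]))
    def rep(name,m):
        P=W[m]; 
        if len(P)<5: print(name,len(P));return
        r=rect(P);print(name,len(P),"rect c",np.round(r[0],1),"size",np.round(r[1],1),"ang",round(r[2],1),"z",np.round(np.percentile(P[:,2],[2,50,98]),1),[np.round(x) for x in cv2.boxPoints(r)])
    rep("carton top",A&(W[...,2]>184)&(W[...,2]<196))
    rep("riser top",A&(W[...,2]>100)&(W[...,2]<110)&(W[...,0]>480))
    H=(hsv[...,0]>15)&(hsv[...,0]<32)&(hsv[...,1]>130)
    H2=A&H&(W[...,1]<-100)&(W[...,1]>-350)&(W[...,0]<520)
    rep("holder gold",H2)
    hol=A&(W[...,1]<-130)&(W[...,1]>-300)&(W[...,0]<520)&(W[...,0]>370)
    rep("holder high",hol&(W[...,2]>65)&(W[...,2]<85))
    rep("holder 20-85",hol&(W[...,2]>20)&(W[...,2]<85))
    rep("roll",A&(W[...,2]>50)&(W[...,2]<60)&(W[...,1]>100)&(W[...,0]<520))
    v,u=np.nonzero(H2);print(u.min(),u.max(),v.min(),v.max())
    a,b=((330,430),(210,290)) if n=="top" else ((270,370),(300,380))
    cv2.imwrite(f"pics/{n}0z.png",cv2.resize(p[b[0]:b[1],a[0]:a[1],::-1],None,fx=7,fy=7,interpolation=cv2.INTER_CUBIC))
E
```

```text
top table z 1.5468090591275199
carton top 1063 rect c [575.4  34.5] size [237.9  78. ] ang 12.1 z [186.3 191.5 195.2] [array([451.,  48.], dtype=float32), array([467., -29.], dtype=float32), array([700.,  21.], dtype=float32), array([684.,  98.], dtype=float32)]
riser top 5906 rect c [666.7  90.5] size [544.6 121.4] ang 78.6 z [102.5 107.1 109.8] [array([ 553., -164.], dtype=float32), array([ 672., -188.], dtype=float32), array([780., 345.], dtype=float32), array([661., 369.], dtype=float32)]
holder gold 499 rect c [ 452.  -231.4] size [58.1 55. ] ang 21.3 z [-0.1  4.7 77.4] [array([ 415., -216.], dtype=float32), array([ 435., -268.], dtype=float32), array([ 489., -246.], dtype=float32), array([ 469., -195.], dtype=float32)]
holder high 52 rect c [ 435.8 -237.8] size [ 4.5 55. ] ang 21.7 z [67.9 76.1 79.8] [array([ 424., -213.], dtype=float32), array([ 444., -264.], dtype=float32), array([ 448., -262.], dtype=float32), array([ 428., -211.], dtype=float32)]
holder 20-85 69 rect c [ 436.  -238.2] size [ 4.5 56.4] ang 21.7 z [25.  75.6 79.7] [array([ 423., -213.], dtype=float32), array(
[... 1089 characters left out ...]
h 153 rect c [ 438.1 -239.5] size [ 6.6 55.6] ang 20.5 z [65.6 72.8 76.4] [array([ 425., -215.], dtype=float32), array([ 445., -267.], dtype=float32), array([ 451., -264.], dtype=float32), array([ 432., -212.], dtype=float32)]
holder 20-85 477 rect c [ 438.1 -239.6] size [ 6.7 55.9] ang 20.5 z [21.6 53.8 75.6] [array([ 425., -215.], dtype=float32), array([ 445., -267.], dtype=float32), array([ 451., -265.], dtype=float32), array([ 431., -212.], dtype=float32)]
roll 216 rect c [492.4 242.3] size [73.8 54.8] ang 89.7 z [50.5 54.  56.3] [array([465., 205.], dtype=float32), array([520., 205.], dtype=float32), array([520., 279.], dtype=float32), array([465., 279.], dtype=float32)]
301 337 320 357
```

```bash
python3 - <<'E'
from h import *
for n in("top","side"):
    f=np.load(n+"0.npz");p,d=f["p"],f["d"];W=world(n,d);ok=d>0
    hsv=cv2.cvtColor(p,cv2.COLOR_RGB2HSV)
    def rep(name,m):
        m=cv2.morphologyEx(m.astype(np.uint8),cv2.MORPH_OPEN,np.ones((3,3)))
        k,l,s,c=cv2.connectedComponentsWithStats(m);m=l==1+np.argmax(s[1:,4])
        P=W[m];r=rect(P);print(n,name,len(P),"c",np.round(r[0],1),"size",np.round(r[1],1),"ang",round(r[2],1),"z",np.round(np.median(P[:,2]),1))
    z=W[...,2];x=W[...,0];y=W[...,1]
    rep("carton",ok&(z>180)&(z<200)&(x<560)&(y>-50)&(y<120))
    rep("riser",ok&(z>98)&(z<112)&(x>520)&(y<250)&(y>-200)&(hsv[...,1]<60))
    rep("tree",ok&(z>115)&(x>560)&(y<250)&(y>0))
    rep("flask",ok&(z>20)&(z<125)&(x>520)&(y>220)&(y<420))
    # carton side faces
    m=ok&(z>20)&(z<170)&(x<540)&(x>430)&(y>-50)&(y<110);P=W[m];r=rect(P);print("carton body",len(P),np.round(r[0]),np.round(r[1]),r[2])
    for zz in (20,60,100,140): 
        Q=P[abs(P[:,2]-zz)<10]; 
        if len(Q)>8: print(zz,len(Q),np.round(Q.min(0)),np.round(Q.max(0)))
E
```

```text
top carton 1011 c [501.6  18.4] size [60.  70.5] ang 80.3 z 191.5
top riser 5681 c [644.1 -29.1] size [291.9 113.1] ang 78.5 z 107.5
top tree 441 c [671.9  84.6] size [41.9 52.2] ang 14.6 z 158.5
top flask 465 c [693.7 346.9] size [40.7 45.9] ang 38.2 z 76.5
carton body 176 [483.   4.] [44. 90.] 38.977603912353516
60 21 [462. -10.  51.] [490.  52.  70.]
100 23 [462.  -5.  90.] [472.  51. 109.]
140 29 [462. -16. 131.] [522.  53. 150.]
side carton 962 c [503.7  17.1] size [61.7 71.4] ang 80.8 z 189.3
side riser 5137 c [647.1 -28. ] size [297.1 116.9] ang 78.5 z 105.4
side tree 507 c [672.6  78.4] size [34.5 50.3] ang 48.2 z 154.6
side flask 462 c [697.4 342.2] size [37.9 45.8] ang 84.5 z 65.9
carton body 1894 [486.   3.] [47. 92.] 39.75419616699219
20 93 [464. -18.  20.] [532.  46.  30.]
60 238 [464. -18.  50.] [533.  50.  70.]
100 253 [464. -19.  90.] [532.  51. 110.]
140 291 [464. -18. 130.] [533.  52. 150.]
```

```bash
cat > m.py <<'E'
import numpy as np,json,os
from scipy.spatial.transform import Rotation as Ro
def load():
    if not os.path.exists("cmd.json"):
        return np.array([160.461,552.14,214.601]),Ro.from_euler("xyz",[np.pi,0,2.8588])
    c=json.load(open("cmd.json"));return np.array(c["p"]),Ro.from_quat(c["q"])
def sent(lin,rot): # record last row as commanded
    p,R=load();p2=p+R.apply(np.array(lin)*1000);R2=R*Ro.from_rotvec(np.array(rot)*np.pi/2)
    json.dump(dict(p=list(p2),q=list(R2.as_quat())),open("cmd.json","w"))
def ori(yaw,phi): # object yaw; fingers tilted outward phi; tool y = object y
    a=np.array([np.cos(yaw),np.sin(yaw),0]);b=np.array([-np.sin(yaw),np.cos(yaw),0])
    z=np.sin(phi)*a+np.array([0,0,-np.cos(phi)]);return Ro.from_matrix(np.stack([np.cross(b,z),b,z],1))
def row(p,R,base=None):
    p0,R0=base or load();l=R0.inv().apply(np.asarray(p)-p0)/1000;w=(R0.inv()*R).as_rotvec()/(np.pi/2)
    print(json.dumps(dict(linear=[round(float(v),4) for v in l],rot=[round(float(v),4) for v in w])))
def meas():
    from rig import telemetry
    o=telemetry.get_obs();p,R=load();M=Ro.from_euler("xyz",o["ee_rot"])
    print("t",round(o["time_s"],2),"meas-cmd mm",np.round(o["tool_pos"]-p,2),"rot",np.round((R.inv()*M).as_rotvec(),4),"F",np.round(o["ft_force"],1),"open",round(o["opening"],3),"j",np.round(o["joints"],2))
CY=-0.166;CC=np.array([502.5,17.7,0.]);a=np.array([np.cos(CY),np.sin(CY),0]);b=np.array([-a[1],a[0],0]);Z=np.array([0,0,1.])
PIV=CC+35*a
def carton(gx,gz,phi,th,yaw=CY,up=0): # TCP for grasp pt (gx,gz in carton frame) with carton tilted th, tool phi
    rx=gx-35;X=rx*np.cos(th)+gz*np.sin(th);Zz=-rx*np.sin(th)+gz*np.cos(th)
    R=ori(yaw,phi);return PIV+a*X+Z*Zz+R.apply([0,0,19.-up]),R
E
python3 - <<'E'
from m import *
meas()
row(*carton(0,165,.2,0,up=130)); row(*carton(0,165,.2,0))
E
```

```text
t 0.1 meas-cmd mm [-0.26 -0.48 -0.87] rot [0.0017 0.0004 0.    ] F [0.1 0.8 0.4] open 0.997 j [ 1.08  0.16  1.6  -0.    1.39 -0.21]
{"linear": [-0.4557, -0.4203, -0.0592], "rot": [-0.0074, -0.1272, -0.0741]}
{"linear": [-0.4813, -0.4173, 0.0682], "rot": [-0.0074, -0.1272, -0.0741]}
```

Call:
play_rows(
  motion=[
    {"linear":[-0.456,-0.42,-0.059],"rot":[-0.0074,-0.1272,-0.0741]},
    {"linear":[-0.456,-0.42,-0.059],"rot":[-0.0074,-0.1272,-0.0741]},
    {"linear":[-0.456,-0.42,-0.059],"rot":[-0.0074,-0.1272,-0.0741]},
    {"linear":[-0.456,-0.42,-0.059],"rot":[-0.0074,-0.1272,-0.0741]},
    {"linear":[-0.456,-0.42,-0.059],"rot":[-0.0074,-0.1272,-0.0741]},
    {"linear":[-0.456,-0.42,-0.059],"rot":[-0.0074,-0.1272,-0.0741]},
    {"linear":[-0.456,-0.42,-0.059],"rot":[-0.0074,-0.1272,-0.0741]},
    {"linear":[-0.456,-0.42,-0.059],"rot":[-0.0074,-0.1272,-0.0741]},
    {"linear":[-0.456,-0.42,-0.059],"rot":[-0.0074,-0.1272,-0.0741]},
    {"linear":[-0.456,-0.42,-0.059],"rot":[-0.0074,-0.1272,-0.0741]},
    {"linear":[-0.456,-0.42,-0.059],"rot":[-0.0074,-0.1272,-0.0741]},
    {"linear":[-0.456,-0.42,-0.059],"rot":[-0.0074,-0.1272,-0.0741]},
  ],
  claw=1,
  squeeze=20,
)

```text
time_s: 1.1
tool_pos: [418.3, 124.2, 262.0]
ee_rot: [3.141, 0.2, 2.975]
ft_force: [0.7, 0.4, 0.0]
opening: 0.999
```

Call:
play_rows(
  motion=[
    {"linear":[0,0,0],"rot":[0,0,0]},
    {"linear":[0,0,0],"rot":[0,0,0]},
    {"linear":[0,0,0],"rot":[0,0,0]},
  ],
)

```text
time_s: 1.35
tool_pos: [417.5, 126.4, 261.4]
ee_rot: [3.141, 0.199, 2.975]
ft_force: [-0.1, -0.0, -0.8]
opening: 0.999
```

```bash
python3 - <<'E'
from m import *
p0,R0=load()
l=np.array([-.456,-.42,-.059]);f=500.4/1000/np.linalg.norm(l);print(f,p0+R0.apply(l*1000*f))
p=p0+R0.apply(l*1000*f);R2=R0*Ro.from_rotvec(np.array([-.0074,-.1272,-.0741])*np.pi/2)
json.dump(dict(p=list(p),q=list(R2.as_quat())),open("cmd.json","w"))
meas()
row(*carton(0,165,.2,0,up=100)); row(*carton(0,165,.2,0))
E
```

```text
0.8035333005163289 [418.14729311 125.81808898 262.00946473]
t 1.35 meas-cmd mm [-0.69  0.56 -0.57] rot [-0.0001  0.0013  0.0007] F [-0.1 -0.  -0.8] open 0.999 j [ 0.05 -0.41  2.04 -0.04  1.33 -1.35]
{"linear": [-0.0798, -0.0927, 0.0342], "rot": [-0.0, 0.0, -0.0]}
{"linear": [-0.0798, -0.0927, 0.1342], "rot": [-0.0, 0.0, -0.0]}
```

Call:
play_rows(
  motion=[
    {"linear":[-0.08,-0.0925,0.034],"rot":[0,0,0]},
    {"linear":[-0.08,-0.0925,0.034],"rot":[0,0,0]},
    {"linear":[-0.08,-0.0925,0.034],"rot":[0,0,0]},
    {"linear":[-0.08,-0.0925,0.034],"rot":[0,0,0]},
    {"linear":[-0.08,-0.0925,0.034],"rot":[0,0,0]},
    {"linear":[-0.08,-0.0925,0.06],"rot":[0,0,0]},
    {"linear":[-0.08,-0.0925,0.09],"rot":[0,0,0]},
    {"linear":[-0.08,-0.0925,0.115],"rot":[0,0,0]},
    {"linear":[-0.08,-0.0925,0.134],"rot":[0,0,0]},
    {"linear":[-0.08,-0.0925,0.134],"rot":[0,0,0]},
  ],
)

```text
time_s: 2.18
tool_pos: [502.7, 21.0, 142.1]
ee_rot: [3.141, 0.192, 2.979]
ft_force: [-1.1, 1.2, 0.2]
opening: 1.004
```

```bash
python3 - <<'E'
from m import *
sent([-.08,-.0925,.134],[0,0,0]);meas()
from h import *
p,d=cams.snapshot("side");cv2.imwrite("pics/s1.png",p[:,:,::-1])
E
```

```text
t 2.18 meas-cmd mm [-3.7   3.76 -4.47] rot [-0.0016  0.0084 -0.0037] F [-1.1  1.2  0.2] open 1.004 j [-0.2  -0.12  2.04  0.01  1.03 -1.62]
```

View pics/s1.png

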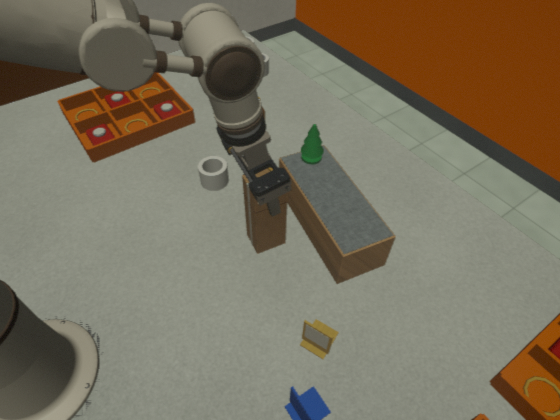

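The side view shows the fingers straddling the carton top at (268,180), clear of the step and tree. Next I'll check that the arm has settled.

Call:
play_rows(
  motion=[
    {"linear":[0,0,0],"rot":[0,0,0]},
    {"linear":[0,0,0],"rot":[0,0,0]},
  ],
)

```text
time_s: 2.4
tool_pos: [507.1, 18.6, 148.6]
ee_rot: [-3.142, 0.203, 2.977]
ft_force: [0.4, -1.3, 0.4]
opening: 1.004
```

```bash
python3 - <<'E'
from m import *
meas()
E
```

```text
t 2.4 meas-cmd mm [0.63 1.33 2.02] rot [-0.0004 -0.0031 -0.0018] F [ 0.4 -1.3  0.4] open 1.004 j [-0.21 -0.12  2.03  0.01  1.03 -1.62]
```

Call:
play_rows(
  motion=[
    {"linear":[0,0,0],"rot":[0,0,0]},
    {"linear":[0,0,0],"rot":[0,0,0]},
    {"linear":[0,0,0],"rot":[0,0,0]},
    {"linear":[0,0,0],"rot":[0,0,0]},
    {"linear":[0,0,0],"rot":[0,0,0]},
    {"linear":[0,0,0],"rot":[0,0,0]},
    {"linear":[0,0,0],"rot":[0,0,0]},
    {"linear":[0,0,0],"rot":[0,0,0]},
  ],
  claw=-1,
  squeeze=20,
)

```text
time_s: 3.07
tool_pos: [506.3, 17.5, 146.8]
ee_rot: [-3.141, 0.2, 2.976]
ft_force: [-0.6, -0.1, 1.7]
opening: 0.649
```

```bash
python3 - <<'E'
from m import *
meas()
B=load()
for th in np.linspace(0,.42,15)[1:]: 
    # keep grasp offset as commanded: rotate cmd pose rigidly about pivot axis
    p,R=B; Q=Ro.from_rotvec(b*th); print(round(th,3),end=' '); row(PIV+Q.apply(p-PIV),Q*R)
E
```

```text
t 3.07 meas-cmd mm [-0.11  0.26  0.18] rot [ 0.0001 -0.0002  0.0001] F [-0.6 -0.1  1.7] open 0.649 j [-0.21 -0.12  2.03  0.01  1.03 -1.62]
0.03 {"linear": [-0.0045, 0.0, 0.0], "rot": [0.0, 0.0191, -0.0]}
0.06 {"linear": [-0.009, 0.0, 0.0002], "rot": [0.0, 0.0382, -0.0]}
0.09 {"linear": [-0.0135, 0.0, 0.0005], "rot": [0.0, 0.0573, -0.0]}
0.12 {"linear": [-0.0179, 0.0, 0.0009], "rot": [0.0, 0.0764, -0.0]}
0.15 {"linear": [-0.0224, 0.0, 0.0015], "rot": [0.0, 0.0955, -0.0]}
0.18 {"linear": [-0.0268, 0.0, 0.0022], "rot": [0.0, 0.1146, -0.0]}
0.21 {"linear": [-0.0313, 0.0, 0.003], "rot": [0.0, 0.1337, -0.0]}
0.24 {"linear": [-0.0357, 0.0, 0.004], "rot": [0.0, 0.1528, -0.0]}
0.27 {"linear": [-0.04, 0.0, 0.0051], "rot": [0.0, 0.1719, -0.0]}
0.3 {"linear": [-0.0443, 0.0, 0.0063], "rot": [0.0, 0.191, -0.0]}
0.33 {"linear": [-0.0486, 0.0, 0.0077], "rot": [0.0, 0.2101, -0.0]}
0.36 {"linear": [-0.0529, 0.0, 0.0092], "rot": [0.0, 0.2292, -0.0]}
0.39 {"linear": [-0.0571, 0.0, 0.0108], "rot": [0.0, 0.2483, -0.0]}
0.42 {"linear": [-0.0612, 0.0, 0.0125], "rot": [0.0, 0.2674, -0.0]}
```

Call:
play_rows(
  motion=[
    {"linear":[-0.0045,0,0.0005],"rot":[0,0.0191,0]},
    {"linear":[-0.009,0,0.001],"rot":[0,0.0382,0]},
    {"linear":[-0.0135,0,0.0015],"rot":[0,0.0573,0]},
    {"linear":[-0.018,0,0.002],"rot":[0,0.0764,0]},
    {"linear":[-0.0224,0,0.0027],"rot":[0,0.0955,0]},
    {"linear":[-0.0268,0,0.0034],"rot":[0,0.1146,0]},
    {"linear":[-0.0268,0,0.0034],"rot":[0,0.1146,0]},
  ],
)

```text
time_s: 3.65
tool_pos: [534.5, 12.5, 149.8]
ee_rot: [-3.141, 0.021, 2.975]
ft_force: [-2.4, -1.2, 8.8]
opening: 0.656
```

```bash
python3 - <<'E'
from m import *
sent([-0.0268, 0, 0.0034],[0,.1146,0]);meas()
from h import *
p,d=cams.snapshot("side");cv2.imwrite("pics/s2.png",cv2.resize(p[100:300,180:400,::-1],None,fx=3.5,fy=3,interpolation=cv2.INTER_CUBIC))
E
```

```text
t 3.65 meas-cmd mm [ 1.47 -0.29  1.19] rot [ 0.0004 -0.0007  0.0003] F [-2.4 -1.2  8.8] open 0.656 j [-0.2   0.1   1.8   0.    1.23 -1.61]
```

View pics/s2.png

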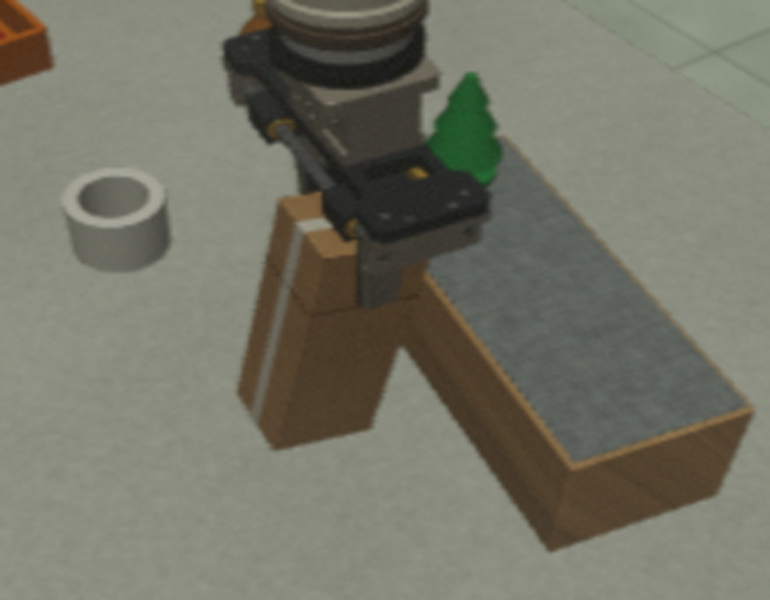

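The carton is tilting cleanly on its rear edge, and the upward force of about 9 N shows it is still pressed on the counter. Continuing.

```bash
python3 - <<'E'
from m import *
B=load()
for th in np.arange(.03,.27,.03): 
    p,R=B; Q=Ro.from_rotvec(b*th); print(round(.18+th,3),end=' '); row(PIV+Q.apply(p-PIV),Q*R)
E
```

```text
0.21 {"linear": [-0.0045, 0.0, 0.0], "rot": [0.0, 0.0191, -0.0]}
0.24 {"linear": [-0.0089, 0.0, 0.0002], "rot": [0.0, 0.0382, -0.0]}
0.27 {"linear": [-0.0134, 0.0, 0.0005], "rot": [0.0, 0.0573, -0.0]}
0.3 {"linear": [-0.0178, 0.0, 0.0009], "rot": [0.0, 0.0764, -0.0]}
0.33 {"linear": [-0.0222, 0.0, 0.0015], "rot": [0.0, 0.0955, -0.0]}
0.36 {"linear": [-0.0266, 0.0, 0.0022], "rot": [0.0, 0.1146, -0.0]}
0.39 {"linear": [-0.031, 0.0, 0.003], "rot": [0.0, 0.1337, -0.0]}
0.42 {"linear": [-0.0354, 0.0, 0.004], "rot": [0.0, 0.1528, -0.0]}
0.45 {"linear": [-0.0397, 0.0, 0.0051], "rot": [0.0, 0.1719, -0.0]}
```

Call:
play_rows(
  motion=[
    {"linear":[-0.0045,0,0],"rot":[0,0.0191,0]},
    {"linear":[-0.009,0,0.0002],"rot":[0,0.0382,0]},
    {"linear":[-0.0134,0,0.0006],"rot":[0,0.0573,0]},
    {"linear":[-0.0178,0,0.001],"rot":[0,0.0764,0]},
    {"linear":[-0.0222,0,0.0016],"rot":[0,0.0955,0]},
    {"linear":[-0.0266,0,0.0024],"rot":[0,0.1146,0]},
    {"linear":[-0.031,0,0.0032],"rot":[0,0.1337,0]},
    {"linear":[-0.0354,0,0.0042],"rot":[0,0.1528,0]},
    {"linear":[-0.0354,0,0.0042],"rot":[0,0.1528,0]},
    {"linear":[-0.0354,0,0.0042],"rot":[0,0.1528,0]},
  ],
)

```text
time_s: 4.53
tool_pos: [569.4, 6.6, 146.2]
ee_rot: [-3.141, -0.217, 2.975]
ft_force: [0.4, -0.7, 6.3]
opening: 0.653
```

```bash
python3 - <<'E'
from m import *
sent([-0.0354, 0, 0.0042],[0,.1528,0]);meas()
from h import *
p,d=cams.snapshot("side");cv2.imwrite("pics/s3.png",cv2.resize(p[100:300,180:400,::-1],None,fx=3.5,fy=3,interpolation=cv2.INTER_CUBIC))
E
```

```text
t 4.53 meas-cmd mm [ 1.41 -0.34  1.14] rot [ 0.0005 -0.0032  0.0004] F [ 0.4 -0.7  6.3] open 0.653 j [-0.2   0.38  1.48 -0.01  1.49 -1.6 ]
```

View pics/s3.png

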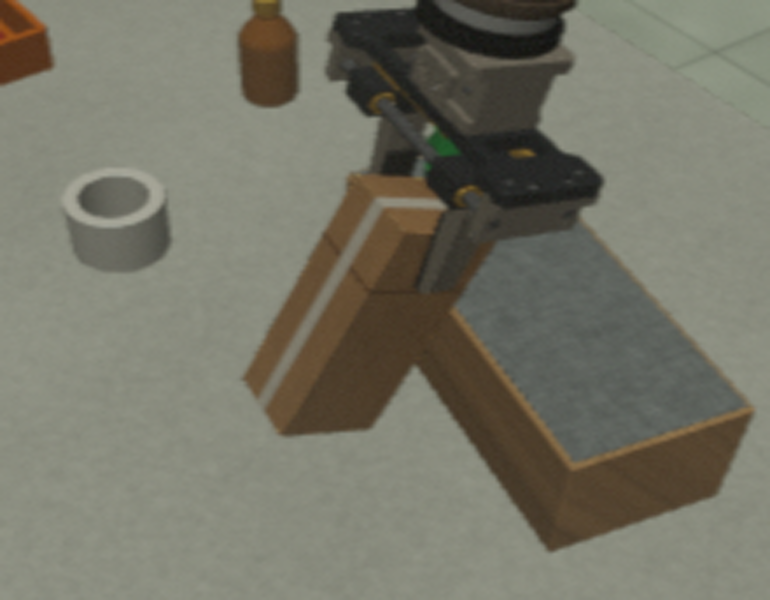

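Call:
play_rows(
  motion=[
    {"linear":[-0.0022,0,0.0001],"rot":[0,0.0095,0]},
    {"linear":[-0.0045,0,0.0002],"rot":[0,0.0191,0]},
    {"linear":[-0.0045,0,0.0002],"rot":[0,0.0191,0]},
  ],
)

```text
time_s: 4.83
tool_pos: [573.8, 5.9, 145.1]
ee_rot: [-3.141, -0.248, 2.975]
ft_force: [2.3, -0.0, 8.2]
opening: 0.65
```

```bash
python3 - <<'E'
from m import *
sent([-0.0045, 0, 0.0002],[0,.0191,0]);meas()
E
```

```text
t 4.83 meas-cmd mm [ 1.46 -0.33  1.22] rot [ 0.0003 -0.0025  0.0004] F [ 2.3 -0.   8.2] open 0.65 j [-0.2   0.42  1.44 -0.01  1.53 -1.6 ]
```

Call:
play_rows(
  motion=[
    {"linear":[-0.0022,0,0.0001],"rot":[0,0.0095,0]},
    {"linear":[-0.0045,0,0.0002],"rot":[0,0.0191,0]},
    {"linear":[-0.0045,0,0.0002],"rot":[0,0.0191,0]},
  ],
)

```text
time_s: 5.08
tool_pos: [575.4, 5.8, 143.4]
ee_rot: [-3.141, -0.285, 2.975]
ft_force: [-5.5, -0.1, 10.9]
opening: 0.65
```

```bash
python3 - <<'E'
from m import *
sent([-0.0045, 0, 0.0002],[0,.0191,0]);meas()
E
```

```text
t 5.08 meas-cmd mm [-1.17  0.35  0.83] rot [0.0001 0.005  0.0006] F [-5.5 -0.1 10.9] open 0.65 j [-0.2   0.45  1.4  -0.01  1.57 -1.6 ]
```

Call:
play_rows(
  motion=[
    {"linear":[0,0,0],"rot":[0,0,0]},
    {"linear":[0,0,0],"rot":[0,0,0]},
    {"linear":[0,0,0],"rot":[0,0,0]},
    {"linear":[0,0,0],"rot":[0,0,0]},
    {"linear":[0,0,0],"rot":[0,0,0]},
    {"linear":[0,0,0],"rot":[0,0,0]},
  ],
  claw=1,
)

```text
time_s: 5.58
tool_pos: [576.2, 5.9, 142.4]
ee_rot: [-3.142, -0.28, 2.976]
ft_force: [-0.1, -0.3, -0.2]
opening: 0.999
```

```bash
python3 - <<'E'
from m import *
meas()
p,R=load()
row(p+[0,0,150],R)
row(p+[-60,-60,150],R)
E
```

```text
t 5.58 meas-cmd mm [-0.33  0.4  -0.25] rot [-0.      0.0003 -0.0001] F [-0.1 -0.3 -0.2] open 0.999 j [-0.19  0.45  1.4  -0.01  1.56 -1.6 ]
{"linear": [0.0415, -0.0, -0.1442], "rot": [0.0, 0.0, 0.0]}
{"linear": [0.0888, -0.0691, -0.1305], "rot": [0.0, 0.0, 0.0]}
```

Call:
play_rows(
  motion=[
    {"linear":[0.0104,0,-0.036],"rot":[0,0,0]},
    {"linear":[0.0208,0,-0.072],"rot":[0,0,0]},
    {"linear":[0.0312,0,-0.108],"rot":[0,0,0]},
    {"linear":[0.0415,0,-0.144],"rot":[0,0,0]},
    {"linear":[0.064,-0.035,-0.137],"rot":[0,0,0]},
    {"linear":[0.0888,-0.069,-0.13],"rot":[0,0,0]},
  ],
)

```text
time_s: 6.08
tool_pos: [519.0, -53.6, 295.2]
ee_rot: [-3.14, -0.272, 2.978]
ft_force: [0.1, -1.7, 0.7]
opening: 1.002
```

```bash
cat >> m.py <<'E'
HY=0.366;HC=np.array([437,-238.7,0])
def hold(c,yaw,phi,gz,up=0):
    R=ori(yaw,phi);return np.array(c)+Z*gz+R.apply([0,0,19.])+Z*up,R
E
python3 - <<'E'
from m import *
sent([.0888,-.069,-.13],[0,0,0]);meas()
row(*hold(HC,HY,.1,48,up=120))
from h import *
p,d=cams.snapshot("side");cv2.imwrite("pics/s4.png",p[:,:,::-1]);np.savez("side4.npz",p=p,d=d)
E
```

```text
t 6.08 meas-cmd mm [2.57 0.81 3.09] rot [ 0.002  -0.0076 -0.0026] F [ 0.1 -1.7  0.7] open 1.002 j [-0.31  0.21  1.41 -0.04  1.8  -1.72]
{"linear": [0.0049, -0.1939, 0.1502], "rot": [0.0306, -0.2362, -0.3393]}
```

View pics/s4.png

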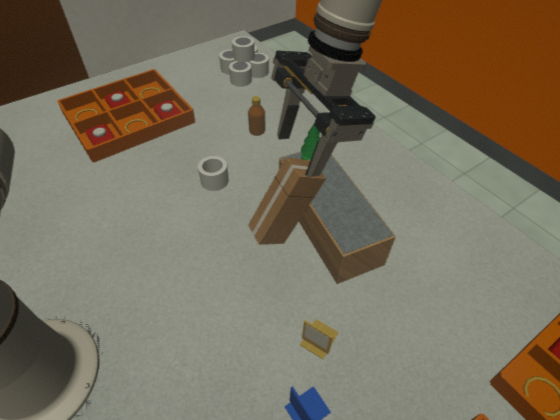

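The carton leans on the step unsupported. Now to the holder.

Call:
play_rows(
  motion=[
    {"linear":[0.005,-0.194,0.15],"rot":[0.0306,-0.2362,-0.3393]},
    {"linear":[0.005,-0.194,0.15],"rot":[0.0306,-0.2362,-0.3393]},
    {"linear":[0.005,-0.194,0.15],"rot":[0.0306,-0.2362,-0.3393]},
    {"linear":[0.005,-0.194,0.15],"rot":[0.0306,-0.2362,-0.3393]},
    {"linear":[0.005,-0.194,0.15],"rot":[0.0306,-0.2362,-0.3393]},
    {"linear":[0.005,-0.194,0.15],"rot":[0.0306,-0.2362,-0.3393]},
    {"linear":[0.005,-0.194,0.15],"rot":[0.0306,-0.2362,-0.3393]},
    {"linear":[0.005,-0.194,0.15],"rot":[0.0306,-0.2362,-0.3393]},
    {"linear":[0.005,-0.194,0.15],"rot":[0.0306,-0.2362,-0.3393]},
  ],
)

```text
time_s: 6.88
tool_pos: [439.9, -236.6, 149.7]
ee_rot: [3.141, 0.1, -2.777]
ft_force: [0.0, 1.1, 0.4]
opening: 1.0
```

```bash
python3 - <<'E'
from m import *
sent([.005,-.194,.15],[0.0306, -0.2362, -0.3393]);meas()
row(*hold(HC,HY,.1,48))
from h import *
p,d=cams.snapshot("top");cv2.imwrite("pics/t5.png",p[:,:,::-1]);np.savez("top5.npz",p=p,d=d)
meas()
W=world("top",d);z=W[...,2];x=W[...,0];y=W[...,1];ok=d>0
for lo,hi in((20,30),(60,80),(100,110),(140,150),(160,200)):
    m=ok&(z>lo)&(z<hi)&(x>440)&(x<610)&(y>-40)&(y<75)&~((abs(z-107)<4)&(x>585)); P=W[m]
    if len(P)>4: print(lo,len(P),np.round(P.min(0)),np.round(P.max(0)))
E
```

```text
t 6.88 meas-cmd mm [1.19 1.51 0.41] rot [-0.0003 -0.0002  0.0017] F [0.  1.1 0.4] open 1.0 j [-0.8  -0.03  1.93  0.1   1.2  -2.77]
{"linear": [0.0119, 0.0001, 0.1196], "rot": [-0.0, 0.0, -0.0]}
t 6.93 meas-cmd mm [1.95 1.73 1.04] rot [ 0.0008 -0.0007 -0.0002] F [0.7 0.8 0.5] open 1.002 j [-0.8  -0.03  1.93  0.1   1.2  -2.77]
20 15 [581. -35.  20.] [603.  71.  29.]
60 193 [479. -38.  60.] [603.  75.  80.]
100 107 [501. -39. 100.] [606.  66. 110.]
140 90 [523. -27. 140.] [589.  42. 150.]
160 960 [533. -29. 160.] [610.  41. 200.]
```

View pics/t5.png

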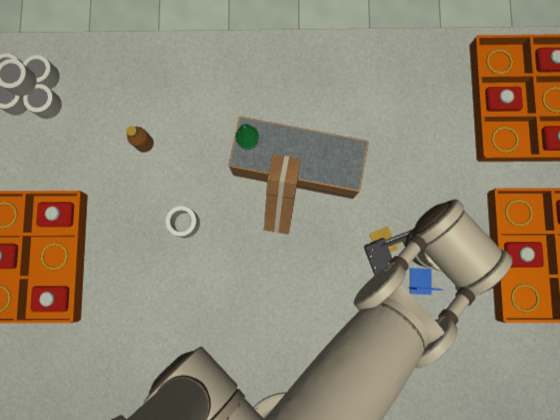

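The top view shows the carton leaning on the step (foot at 278,230) and the gripper over the brass holder at (380,245).

Call:
play_rows(
  motion=[
    {"linear":[0.003,0,0.03],"rot":[0,0,0]},
    {"linear":[0.006,0,0.06],"rot":[0,0,0]},
    {"linear":[0.009,0,0.09],"rot":[0,0,0]},
    {"linear":[0.012,0,0.12],"rot":[0,0,0]},
    {"linear":[0.012,0,0.12],"rot":[0,0,0]},
    {"linear":[0.012,0,0.12],"rot":[0,0,0]},
    {"linear":[0.012,0,0.12],"rot":[0,0,0]},
    {"linear":[0.012,0,0.12],"rot":[0,0,0]},
  ],
)

```text
time_s: 7.6
tool_pos: [441.8, -237.9, 31.5]
ee_rot: [-3.137, 0.102, -2.774]
ft_force: [-0.2, 0.5, 0.2]
opening: 1.003
```

```bash
python3 - <<'E'
from m import *
sent([.012,0,.12],[0,0,0]);meas()
from h import *
p,d=cams.snapshot("side");cv2.imwrite("pics/s6.png",cv2.resize(p[230:410,220:400,::-1],None,fx=3.3,fy=3.3,interpolation=cv2.INTER_CUBIC))
meas()
E
```

```text
t 7.6 meas-cmd mm [3.03 0.15 2.76] rot [ 0.0045 -0.0021 -0.0014] F [-0.2  0.5  0.2] open 1.003 j [-0.8   0.15  2.    0.11  0.94 -2.8 ]
t 7.65 meas-cmd mm [2.76 0.13 2.55] rot [ 0.0043 -0.0019 -0.0011] F [-0.3 -1.2  1.3] open 1.005 j [-0.8   0.15  2.    0.11  0.94 -2.8 ]
```

View pics/s6.png

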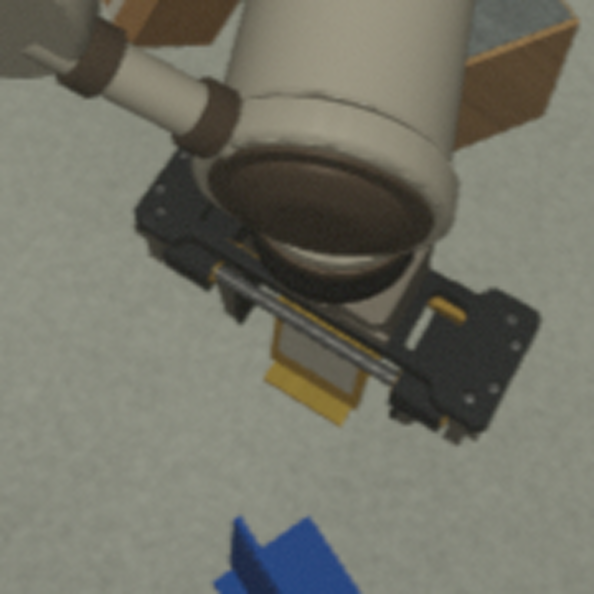

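The jaws straddle the ticket plate (crop 320,360), so I'll close on it.

Call:
play_rows(
  motion=[
    {"linear":[0,0,0],"rot":[0,0,0]},
    {"linear":[0,0,0],"rot":[0,0,0]},
    {"linear":[0,0,0],"rot":[0,0,0]},
    {"linear":[0,0,0],"rot":[0,0,0]},
    {"linear":[0,0,0],"rot":[0,0,0]},
    {"linear":[0,0,0],"rot":[0,0,0]},
    {"linear":[0,0,0],"rot":[0,0,0]},
    {"linear":[0,0,0],"rot":[0,0,0]},
    {"linear":[0,0,0],"rot":[0,0,0]},
  ],
  claw=-1,
  squeeze=20,
)

```text
time_s: 8.4
tool_pos: [439.7, -236.9, 28.8]
ee_rot: [-3.141, 0.1, -2.776]
ft_force: [-0.7, -0.8, 1.7]
opening: 0.609
```

```bash
python3 - <<'E'
from m import *
meas()
from h import *
P,R=load()
M=P
# where plate is relative to TCP
gr=np.array([437,-238.7,0]);
# carton now: side + side4 analysis of front bottom edge
f=np.load("side4.npz");d=f["d"];W=world("side",d);z=W[...,2]
m=(d>0)&(W[...,0]>440)&(W[...,0]<580)&(W[...,1]>-50)&(W[...,1]<80)&(z>8)&(z<95)
P=W[m];u=(P[:,:2]-CC[:2])@np.stack([a[:2],b[:2]],1)
for lo in range(8,95,10):
    q=(P[:,2]>lo)&(P[:,2]<lo+6)
    if q.sum()>5: print(lo,q.sum(),"xc",np.round([u[q,0].min(),u[q,0].max()],1),"yc",np.round([u[q,1].min(),u[q,1].max()],1))
E
```

```text
t 8.4 meas-cmd mm [0.93 1.19 0.04] rot [ 0.0003  0.0001 -0.    ] F [-0.7 -0.8  1.7] open 0.609 j [-0.8   0.16  2.01  0.11  0.94 -2.8 ]
8 15 xc [14.2 87.1] yc [-53.4 -28. ]
18 31 xc [-4.9 87.1] yc [-52.1 -28.8]
28 64 xc [-28.8  51.4] yc [-31.4  24.5]
38 97 xc [-27.2  87.3] yc [-53.3  28.6]
48 103 xc [-22.7  57.4] yc [-31.2  28.4]
58 115 xc [-16.2  63.6] yc [-31.9  28.5]
68 110 xc [-11.7  87.2] yc [-53.8  31.5]
78 117 xc [-6.2 86. ] yc [-53.1  27.9]
88 112 xc [-1.1 81.6] yc [-31.9  29.6]
```

```bash
python3 - <<'E'
from m import *
p,R=load(); 
row(p+[0,0,15],R)
row(*hold(CC-105*a,CY,.1,48,up=15))
E
```

```text
{"linear": [-0.0015, -0.0, -0.0149], "rot": [0.0, 0.0, 0.0]}
{"linear": [-0.0634, 0.2683, -0.0091], "rot": [0.0338, 0.0, 0.337]}
```

Call:
play_rows(
  motion=[
    {"linear":[-0.0015,0,-0.015],"rot":[0,0,0]},
    {"linear":[-0.004,0.013,-0.015],"rot":[0.002,0,0.017]},
    {"linear":[-0.01,0.04,-0.014],"rot":[0.005,0,0.05]},
    {"linear":[-0.017,0.07,-0.013],"rot":[0.009,0,0.088]},
    {"linear":[-0.025,0.105,-0.013],"rot":[0.013,0,0.132]},
    {"linear":[-0.033,0.14,-0.012],"rot":[0.018,0,0.176]},
    {"linear":[-0.041,0.175,-0.011],"rot":[0.022,0,0.22]},
    {"linear":[-0.05,0.21,-0.01],"rot":[0.026,0,0.264]},
    {"linear":[-0.056,0.238,-0.01],"rot":[0.03,0,0.299]},
    {"linear":[-0.061,0.256,-0.009],"rot":[0.032,0,0.322]},
    {"linear":[-0.0634,0.268,-0.009],"rot":[0.0338,0,0.337]},
    {"linear":[-0.0634,0.268,-0.009],"rot":[0.0338,0,0.337]},
  ],
)

```text
time_s: 9.4
tool_pos: [400.4, 38.1, 43.2]
ee_rot: [3.141, 0.098, 2.978]
ft_force: [-0.7, -0.1, -0.9]
opening: 0.608
```

```bash
python3 - <<'E'
from m import *
sent([-0.0634, 0.268, -0.009],[.0338,0,.337]);meas()
from h import *
for n in("side","top"):
    p,d=cams.snapshot(n);np.savez(n+"7.npz",p=p,d=d)
    s=(150,180) if n=="side" else(140,180)
    cv2.imwrite(f"pics/{n}7.png",cv2.resize(p[140:320,150:390,::-1],None,fx=3.2,fy=3.2,interpolation=cv2.INTER_CUBIC))
meas()
E
```

```text
t 9.4 meas-cmd mm [-0.58  3.67 -0.76] rot [-0.0009  0.0021 -0.0026] F [-0.7 -0.1 -0.9] open 0.608 j [-0.21 -0.17  2.29  0.01  0.92 -1.62]
t 9.5 meas-cmd mm [ 0.55  1.59 -0.31] rot [-0.      0.0006 -0.0021] F [ 0.3 -0.  -2. ] open 0.606 j [-0.22 -0.17  2.29  0.01  0.92 -1.63]
```

View pics/side7.png

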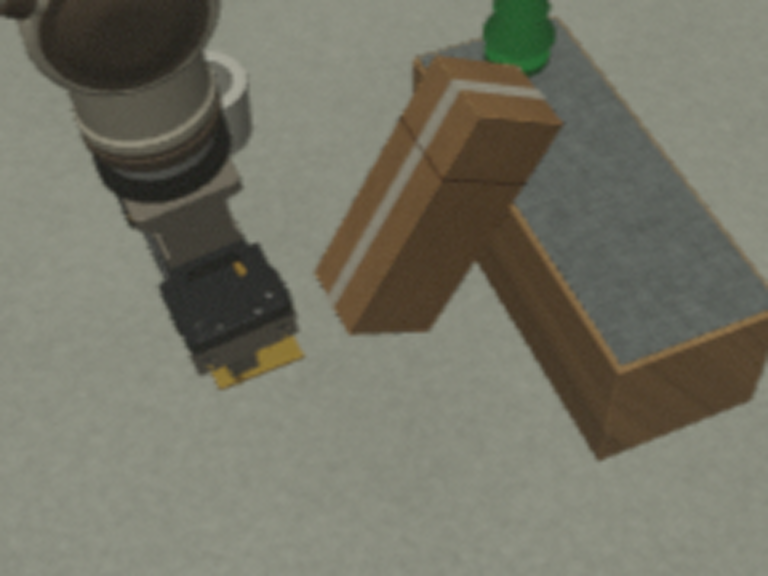

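View pics/top7.png

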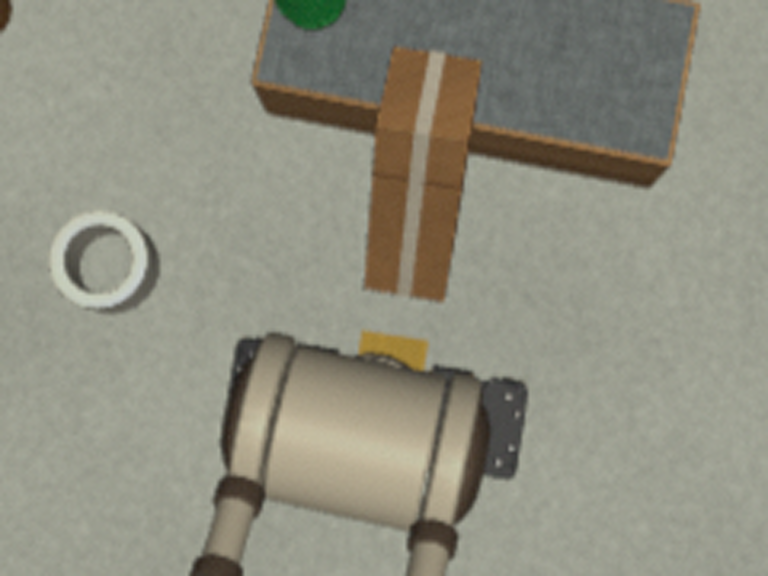

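The side view shows the holder gripped upright with its tongue pointing at the carton. In the top crop, the tongue tip edge runs (362,332)–(428,342) and the carton's raised front edge (367,290)–(443,300). Next I'll measure both.

```bash
python3 - <<'E'
from m import *
from h import *
def edge(A,B,z):
    P=[ray("top",u/3.2+150,v/3.2+140,z) for u,v in(A,B)]
    m=(P[0]+P[1])/2;e=P[0]-P[1];q=(m-CC);print(np.round(m,1),"len",round(np.linalg.norm(e[:2]),1),"yaw",round(np.arctan2(-e[0],e[1]),3),"xc,yc",round(q@a,1),round(q@b,1))
edge((362,332),(428,342),18);edge((367,290),(443,300),32)
f=np.load("top7.npz");d=f["d"];p=f["p"];hsv=cv2.cvtColor(p,cv2.COLOR_RGB2HSV);W=world("top",d)
for n in("top","side"):
    f=np.load(n+"7.npz");d=f["d"];p=f["p"];hsv=cv2.cvtColor(p,cv2.COLOR_RGB2HSV);W=world(n,d)
    H=(hsv[...,0]>18)&(hsv[...,0]<32)&(hsv[...,1]>140)&(W[...,0]<470)&(W[...,0]>370)&(abs(W[...,1]-30)<60)&(W[...,2]<40)
    P=W[H];q=(P-CC);print(n,len(P),"z",np.median(P[:,2]),"xc",np.round(np.percentile(q@a,[1,50,99]),1),"yc",np.round(np.percentile(q@b,[1,50,99]),1), rect(P))
E
```

```text
[442.2  29.1  18. ] len 49.5 yaw -0.154 xc,yc -61.4 1.2
[472.   21.3  32. ] len 56.3 yaw -0.135 xc,yc -30.6 -1.4
top 136 z 19.29043012957677 xc [-80.7 -69.1 -61. ] yc [-20.5  -1.4  24.8] ((435.35858154296875, 30.510358810424805), (47.18815994262695, 19.351181030273438), 70.45416259765625)
side 105 z 17.138743882958924 xc [-118.3  -80.1  -61.2] yc [-20.8 -14.2  -4.6] ((411.9184265136719, 18.792800903320312), (16.364818572998047, 57.9743537902832), 84.30291748046875)
```

```bash
python3 - <<'E'
from m import *
p,R=load(); print(p, np.round(hold(CC-105*a,CY,.1,48,up=15)[0],2))
for f in (0,.15,.3,.5,.7,.85,1): row(p-15*Z+f*(61.5*a-1*b),R)
E
```

```text
[400.93140504  34.42572934  43.99603273] [400.81  34.74  44.09]
{"linear": [0.0015, -0.0, 0.0149], "rot": [0.0, 0.0, 0.0]}
{"linear": [-0.0077, -0.0001, 0.0158], "rot": [0.0, 0.0, 0.0]}
{"linear": [-0.0169, -0.0003, 0.0168], "rot": [0.0, 0.0, 0.0]}
{"linear": [-0.0291, -0.0005, 0.018], "rot": [0.0, 0.0, 0.0]}
{"linear": [-0.0413, -0.0007, 0.0192], "rot": [0.0, 0.0, 0.0]}
{"linear": [-0.0505, -0.0008, 0.0201], "rot": [0.0, 0.0, 0.0]}
{"linear": [-0.0597, -0.001, 0.0211], "rot": [0.0, 0.0, 0.0]}
```

Call:
play_rows(
  motion=[
    {"linear":[0.0005,0,0.005],"rot":[0,0,0]},
    {"linear":[0.001,0,0.01],"rot":[0,0,0]},
    {"linear":[0.0015,0,0.015],"rot":[0,0,0]},
    {"linear":[0.0015,0,0.015],"rot":[0,0,0]},
  ],
)

```text
time_s: 9.83
tool_pos: [401.8, 35.1, 28.2]
ee_rot: [-3.142, 0.099, 2.974]
ft_force: [0.0, 0.4, -2.0]
opening: 0.608
```

```bash
python3 - <<'E'
from m import *
sent([.0015,0,.015],[0,0,0]);meas()
p,R=load()
for f in (.1,.25,.4,.55,.7,.85,1): row(p+f*(61.5*a-1*b),R)
E
```

```text
t 9.83 meas-cmd mm [ 0.86  0.72 -0.71] rot [0.0002 0.0008 0.0012] F [ 0.   0.4 -2. ] open 0.608 j [-0.22 -0.13  2.3   0.01  0.87 -1.63]
{"linear": [-0.0061, -0.0001, 0.0006], "rot": [0.0, 0.0, 0.0]}
{"linear": [-0.0153, -0.0002, 0.0015], "rot": [0.0, 0.0, 0.0]}
{"linear": [-0.0245, -0.0004, 0.0025], "rot": [0.0, 0.0, 0.0]}
{"linear": [-0.0337, -0.0005, 0.0034], "rot": [0.0, 0.0, 0.0]}
{"linear": [-0.0428, -0.0007, 0.0043], "rot": [0.0, 0.0, 0.0]}
{"linear": [-0.052, -0.0008, 0.0052], "rot": [0.0, 0.0, 0.0]}
{"linear": [-0.0612, -0.001, 0.0061], "rot": [0.0, 0.0, 0.0]}
```

Call:
play_rows(
  motion=[
    {"linear":[-0.006,0,0.0006],"rot":[0,0,0]},
    {"linear":[-0.015,0,0.0015],"rot":[0,0,0]},
    {"linear":[-0.0245,-0.0004,0.0025],"rot":[0,0,0]},
    {"linear":[-0.0337,-0.0005,0.0034],"rot":[0,0,0]},
    {"linear":[-0.043,-0.0007,0.0043],"rot":[0,0,0]},
    {"linear":[-0.052,-0.0008,0.0052],"rot":[0,0,0]},
    {"linear":[-0.0585,-0.001,0.0058],"rot":[0,0,0]},
    {"linear":[-0.0612,-0.001,0.0066],"rot":[0,0,0]},
    {"linear":[-0.0612,-0.001,0.0072],"rot":[0,0,0]},
    {"linear":[-0.0612,-0.001,0.0072],"rot":[0,0,0]},
    {"linear":[-0.0612,-0.001,0.0072],"rot":[0,0,0]},
  ],
)

```text
time_s: 10.75
tool_pos: [462.8, 24.5, 28.1]
ee_rot: [-3.141, 0.101, 2.976]
ft_force: [0.8, -0.1, 0.8]
opening: 0.608
```

```bash
python3 - <<'E'
from m import *
sent([-.0612,-.001,.0072],[0,0,0]);meas()
from h import *
for n in("side","top"):
    p,d=cams.snapshot(n);np.savez(n+"8.npz",p=p,d=d)
    cv2.imwrite(f"pics/{n}8.png",cv2.resize(p[140:320,150:390,::-1],None,fx=3.2,fy=3.2,interpolation=cv2.INTER_CUBIC))
meas()
E
```

```text
t 10.75 meas-cmd mm [1.22 1.29 0.24] rot [ 0.0001 -0.0011 -0.0001] F [ 0.8 -0.1  0.8] open 0.608 j [-0.21  0.04  2.14  0.01  0.86 -1.62]
t 10.85 meas-cmd mm [1.1  1.36 0.24] rot [ 0.0001 -0.001  -0.0002] F [ 0.9 -1.2 -0.3] open 0.606 j [-0.21  0.04  2.14  0.01  0.86 -1.62]
```

View pics/side8.png

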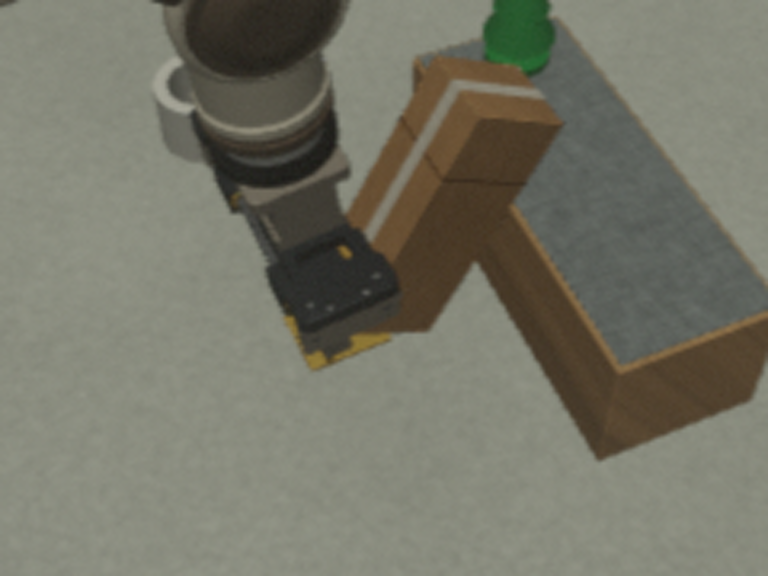

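View pics/top8.png

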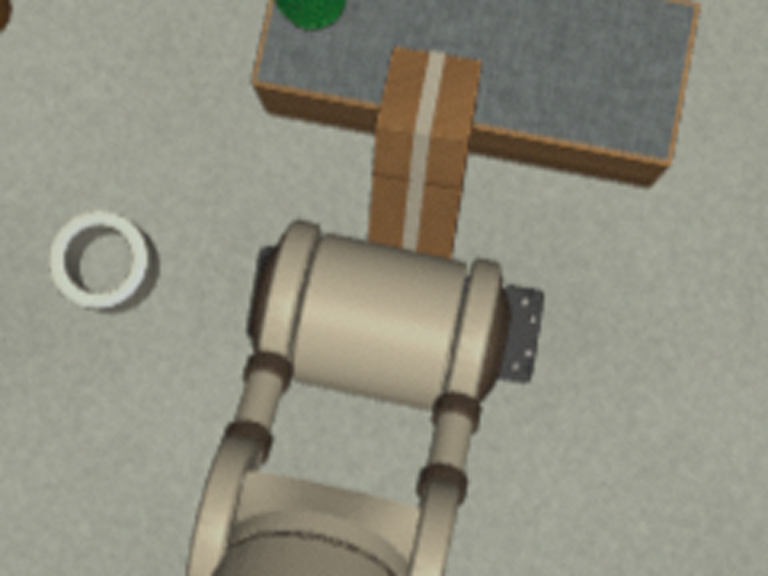

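Tongue is in and the carton hasn't moved (contact forces under about 1 N). Releasing and backing up.

Call:
play_rows(
  motion=[
    {"linear":[0,0,0],"rot":[0,0,0]},
    {"linear":[0,0,0],"rot":[0,0,0]},
    {"linear":[0,0,0],"rot":[0,0,0]},
    {"linear":[0,0,0],"rot":[0,0,0]},
    {"linear":[0,0,0],"rot":[0,0,0]},
    {"linear":[0,0,-0.025],"rot":[0,0,0]},
    {"linear":[0,0,-0.06],"rot":[0,0,0]},
    {"linear":[0,0,-0.1],"rot":[0,0,0]},
    {"linear":[0,0,-0.14],"rot":[0,0,0]},
    {"linear":[0,0,-0.18],"rot":[0,0,0]},
    {"linear":[0,0,-0.22],"rot":[0,0,0]},
    {"linear":[0,0,-0.24],"rot":[0,0,0]},
  ],
  claw=1,
)

```text
time_s: 11.85
tool_pos: [440.1, 28.4, 272.2]
ee_rot: [-3.141, 0.108, 2.976]
ft_force: [0.2, -0.7, 0.1]
opening: 0.997
```

```bash
python3 - <<'E'
from m import *
sent([0,0,-.24],[0,0,0]);meas()
from h import *
for n in("side","top"):
    p,d=cams.snapshot(n);np.savez(n+"9.npz",p=p,d=d)
    cv2.imwrite(f"pics/{n}9.png",cv2.resize(p[140:320,150:390,::-1],None,fx=3.2,fy=3.2,interpolation=cv2.INTER_CUBIC))
E
```

```text
t 11.85 meas-cmd mm [2.21 1.18 5.55] rot [ 0.0003 -0.0076 -0.0002] F [ 0.2 -0.7  0.1] open 0.997 j [-0.21 -0.34  1.95  0.    1.42 -1.62]
```

View pics/side9.png

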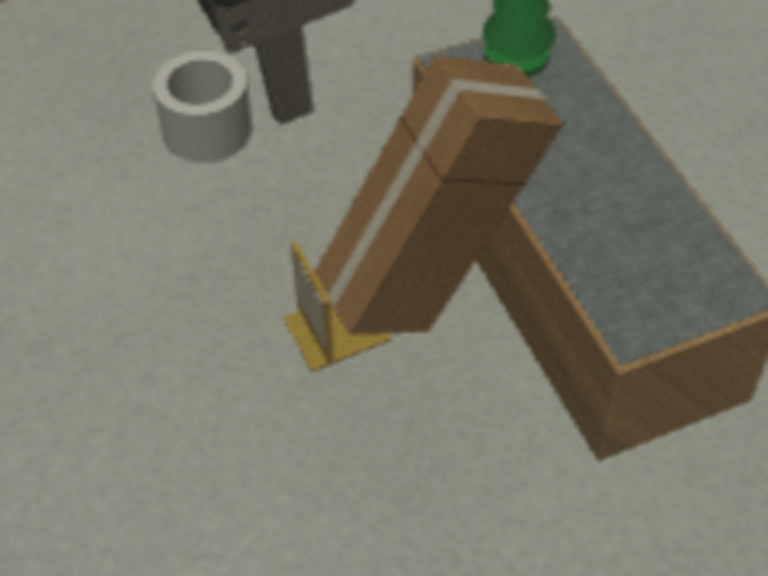

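View pics/top9.png

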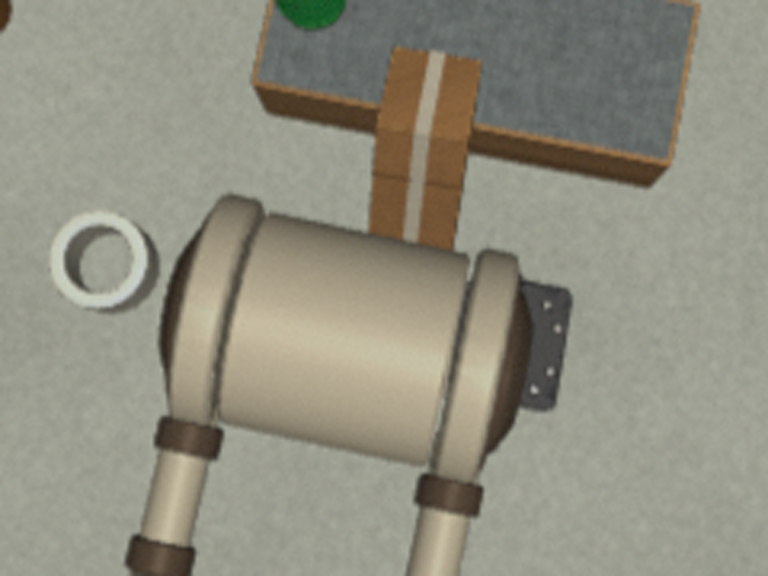

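The holder stands upright in front of the leaning carton, with its tongue under the raised front. In the side crop the plate top runs (294,244)–(330,292) and the base rear edge (285,320)–(313,370). Measuring, and planning the regrasp.

```bash
python3 - <<'E'
from m import *
from h import *
def edge(n,A,B,z):
    P=[ray(n,u/3.2+150-.3,v/3.2+140-.3,z) for u,v in(A,B)]
    m=(P[0]+P[1])/2;e=P[0]-P[1];q=(m-CC);print(np.round(m,1),"len",round(np.linalg.norm(e[:2]),1),"yaw",round(np.arctan2(-e[0],e[1]),3),"xc,yc",round(q@a,1),round(q@b,1))
edge("side",(294,244),(330,292),75);edge("side",(285,320),(313,370),3)
f=np.load("side9.npz");d=f["d"];W=world("side",d);z=W[...,2];q=W-CC;X=q@a;Y=q@b;hsv=cv2.cvtColor(f["p"],cv2.COLOR_RGB2HSV)
m=(d>0)&(X<-36)&(X>-75)&(abs(Y)<50)&(z>20)&(z<85)
P=W[m];r=rect(P);print(r,[np.round([(np.r_[c,0]-CC)@a,(np.r_[c,0]-CC)@b],1) for c in cv2.boxPoints(r)])
# carton top face & tilt
m=(d>0)&(z>110)&(X>0)&(X<130)&(abs(Y)<45)&(W[...,0]<640)
P=W[m];print(len(P),"yc",np.percentile((P-CC)@b,[1,99]),"top z",np.percentile(P[:,2],[99.5]))
# front face plane fit
m=(d>0)&(z>85)&(z<150)&(Y>-25)&(Y<25)&(X<55)&(X>-20);P=W[m];c=P.mean(0);n=np.linalg.svd(P-c)[2][2];n*=np.sign(-n@a);print(len(P),"front normal",n,"tilt",np.arcsin(n[2]),"yaw",np.arctan2(-n[1],-n[0]),"c",(c-CC)@a,c[2])
for sgn in(0,):
    row(*carton(5,165,-.1,.48,up=90))
    row(*carton(5,165,-.1,.48))
E
```

```text
[463.1  26.3  75. ] len 47.3 yaw -0.05 xc,yc -40.3 1.9
[447.3  24.4   3. ] len 47.2 yaw -0.141 xc,yc -55.6 -2.5
((460.7806091308594, 24.33785057067871), (57.99809265136719, 5.385282039642334), 81.61162567138672) [array([-44.4, -29.4]), array([-39. , -29.3]), array([-40.1,  28.7]), array([-45.5,  28.6])]
2240 yc [-31.28481052  28.57932701] top z [199.70822875]
524 front normal [-0.86736138  0.15218378  0.47383999] tilt 0.49364628979623826 yaw -0.173688103641249 c 16.8666870033019 118.41982284470699
{"linear": [-0.1526, 0.0013, 0.0513], "rot": [0.0, 0.1274, -0.0]}
{"linear": [-0.1347, 0.0013, 0.1395], "rot": [0.0, 0.1274, -0.0]}
```

```bash
python3 - <<'E'
from m import *
import m
m.PIV=PIV-2*a-0.7*b
p,R=load(); row(*m.carton(5,165,-.15,.49,up=100)); row(*m.carton(5,165,-.15,.49))
print(m.carton(5,165,-.15,.49)[0],m.carton(5,165,-.15,.49,up=100)[0])
E
```

```text
{"linear": [-0.1581, 0.0006, 0.0429], "rot": [0.0, 0.1592, -0.0]}
{"linear": [-0.1333, 0.0006, 0.1398], "rot": [0.0, 0.1592, -0.0]}
[582.61010838   3.56845474 140.91704784] [597.34849814   1.09915896 239.79415563]
```

Call:
play_rows(
  motion=[
    {"linear":[-0.04,0,0.005],"rot":[0,0.04,0]},
    {"linear":[-0.08,0,0.015],"rot":[0,0.08,0]},
    {"linear":[-0.12,0,0.03],"rot":[0,0.12,0]},
    {"linear":[-0.158,0.0006,0.043],"rot":[0,0.159,0]},
    {"linear":[-0.158,0.0006,0.043],"rot":[0,0.159,0]},
    {"linear":[-0.152,0.0006,0.067],"rot":[0,0.159,0]},
    {"linear":[-0.146,0.0006,0.091],"rot":[0,0.159,0]},
    {"linear":[-0.14,0.0006,0.115],"rot":[0,0.159,0]},
    {"linear":[-0.1333,0.0006,0.14],"rot":[0,0.159,0]},
    {"linear":[-0.1333,0.0006,0.14],"rot":[0,0.159,0]},
    {"linear":[-0.1333,0.0006,0.14],"rot":[0,0.159,0]},
    {"linear":[-0.1333,0.0006,0.14],"rot":[0,0.159,0]},
  ],
)

```text
time_s: 12.95
tool_pos: [584.0, 4.8, 141.4]
ee_rot: [-3.142, -0.149, 2.976]
ft_force: [0.2, -0.6, 0.1]
opening: 0.997
```

```bash
python3 - <<'E'
from m import *
sent([-.1333,.0006,.14],[0,.159,0]);meas()
from h import *
for n in("side","top"):
    p,d=cams.snapshot(n);np.savez(n+"10.npz",p=p,d=d)
    cv2.imwrite(f"pics/{n}10.png",cv2.resize(p[140:320,150:390,::-1],None,fx=3.2,fy=3.2,interpolation=cv2.INTER_CUBIC))
meas()
E
```

```text
t 12.95 meas-cmd mm [1.38 1.26 0.7 ] rot [ 0.     -0.0008  0.    ] F [ 0.2 -0.6  0.1] open 0.997 j [-0.2   0.36  1.5  -0.    1.42 -1.6 ]
t 13.05 meas-cmd mm [2.29 1.08 1.92] rot [ 0.0001 -0.0035  0.0001] F [ 0.2 -0.4  0.7] open 1.004 j [-0.2   0.36  1.5  -0.    1.42 -1.6 ]
```

View pics/side10.png

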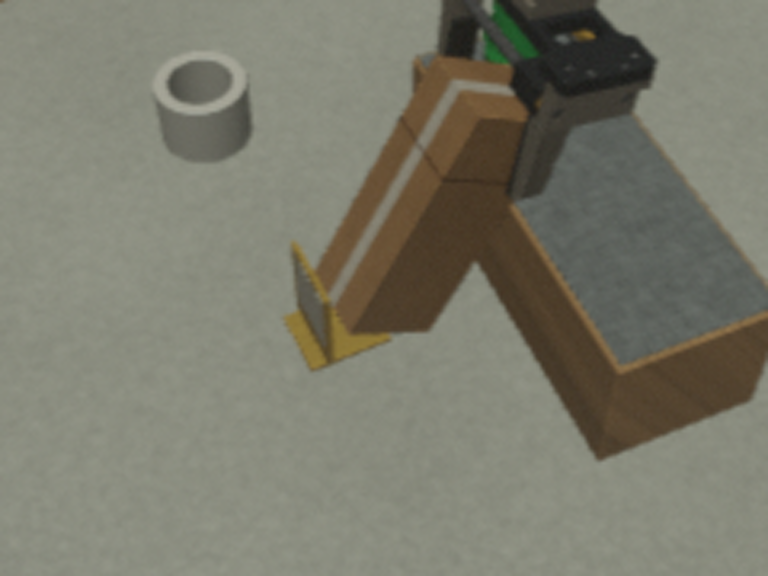

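View pics/top10.png

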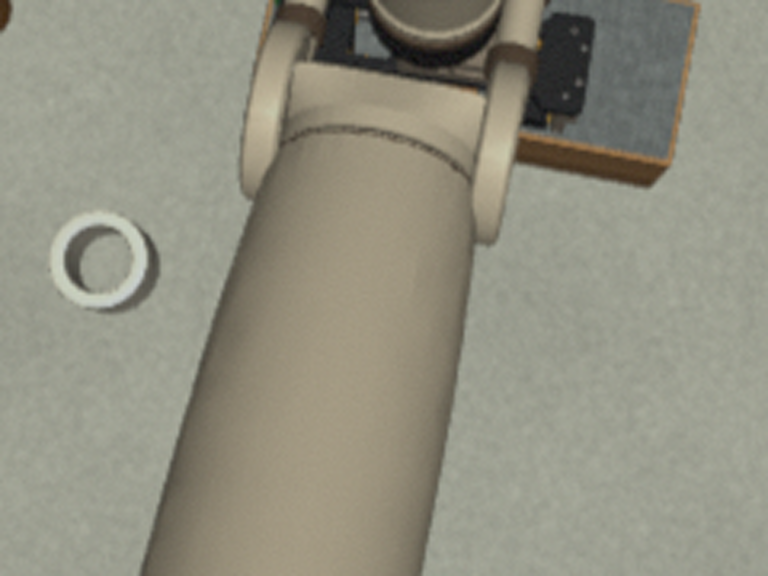

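The fingers straddle the leaning carton near its top. Gripping.

Call:
play_rows(
  motion=[
    {"linear":[0,0,0],"rot":[0,0,0]},
    {"linear":[0,0,0],"rot":[0,0,0]},
    {"linear":[0,0,0],"rot":[0,0,0]},
    {"linear":[0,0,0],"rot":[0,0,0]},
    {"linear":[0,0,0],"rot":[0,0,0]},
    {"linear":[0,0,0],"rot":[0,0,0]},
    {"linear":[0,0,0],"rot":[0,0,0]},
  ],
  claw=-1,
  squeeze=20,
)

```text
time_s: 13.63
tool_pos: [583.6, 5.0, 140.8]
ee_rot: [3.141, -0.149, 2.976]
ft_force: [0.4, -0.4, -0.2]
opening: 0.65
```

```bash
python3 - <<'E'
from m import *
meas()
P2=PIV-2*a;B=load()
ths=np.arange(.04,.481,.04)
for i,th in enumerate(ths): 
    p,R=B; Q=Ro.from_rotvec(-b*th); print(round(th,3),end=' '); row(P2+Q.apply(p-P2)+a*2*min(1,i/6)-Z*min(1.5,.3*(i+1)),Q*R)
E
```

```text
t 13.63 meas-cmd mm [1.01 1.42 0.11] rot [-0.0001 -0.0002  0.    ] F [ 0.4 -0.4 -0.2] open 0.65 j [-0.2   0.36  1.51 -0.    1.42 -1.6 ]
0.04 {"linear": [0.0058, -0.0, -0.0007], "rot": [-0.0, -0.0255, -0.0]}
0.08 {"linear": [0.0114, -0.0, -0.0011], "rot": [-0.0, -0.0509, -0.0]}
0.12 {"linear": [0.0169, -0.0, -0.0014], "rot": [-0.0, -0.0764, -0.0]}
0.16 {"linear": [0.0225, -0.0, -0.0014], "rot": [-0.0, -0.1019, -0.0]}
0.2 {"linear": [0.0281, -0.0, -0.0011], "rot": [-0.0, -0.1273, -0.0]}
0.24 {"linear": [0.0337, -0.0, -0.0009], "rot": [-0.0, -0.1528, -0.0]}
0.28 {"linear": [0.0393, -0.0, -0.0005], "rot": [-0.0, -0.1783, -0.0]}
0.32 {"linear": [0.0452, -0.0, 0.0002], "rot": [-0.0, -0.2037, -0.0]}
0.36 {"linear": [0.0511, -0.0, 0.0011], "rot": [-0.0, -0.2292, -0.0]}
0.4 {"linear": [0.0569, -0.0, 0.0023], "rot": [-0.0, -0.2546, -0.0]}
0.44 {"linear": [0.0627, -0.0, 0.0037], "rot": [-0.0, -0.2801, -0.0]}
0.48 {"linear": [0.0684, -0.0, 0.0053], "rot": [-0.0, -0.3056, -0.0]}
```

Call:
play_rows(
  motion=[
    {"linear":[0.003,0,-0.0004],"rot":[0,-0.0127,0]},
    {"linear":[0.0058,0,-0.0007],"rot":[0,-0.0255,0]},
    {"linear":[0.0086,0,-0.0009],"rot":[0,-0.0382,0]},
    {"linear":[0.0114,0,-0.0011],"rot":[0,-0.0509,0]},
    {"linear":[0.017,0,-0.0014],"rot":[0,-0.0764,0]},
    {"linear":[0.0225,0,-0.0014],"rot":[0,-0.1019,0]},
    {"linear":[0.0281,0,-0.0011],"rot":[0,-0.1273,0]},
    {"linear":[0.0337,0,-0.0009],"rot":[0,-0.1528,0]},
    {"linear":[0.0337,0,-0.0009],"rot":[0,-0.1528,0]},
  ],
)

```text
time_s: 14.38
tool_pos: [550.8, 10.4, 148.6]
ee_rot: [-3.141, 0.096, 2.976]
ft_force: [0.5, -1.0, 4.4]
opening: 0.654
```

```bash
python3 - <<'E'
from m import *
sent([.0337,0,-.0009],[0,-.1528,0]);meas()
from h import *
for n in("side",):
    p,d=cams.snapshot(n);np.savez(n+"11.npz",p=p,d=d)
    cv2.imwrite(f"pics/{n}11.png",cv2.resize(p[140:320,150:390,::-1],None,fx=3.2,fy=3.2,interpolation=cv2.INTER_CUBIC))
B=load()
for th in np.arange(.03,.271,.03): 
    p,R=B; Q=Ro.from_rotvec(-b*th); print(round(.24+th,3),end=' '); row(PIV+Q.apply(p-PIV),Q*R)
E
```

```text
t 14.38 meas-cmd mm [0.98 1.34 2.01] rot [ 0.0007 -0.0052 -0.0006] F [ 0.5 -1.   4.4] open 0.654 j [-0.2   0.08  1.82  0.    1.15 -1.61]
0.27 {"linear": [0.0044, -0.0, -0.0007], "rot": [-0.0, -0.0191, -0.0]}
0.3 {"linear": [0.0087, -0.0, -0.0013], "rot": [-0.0, -0.0382, -0.0]}
0.33 {"linear": [0.0131, -0.0, -0.0018], "rot": [-0.0, -0.0573, -0.0]}
0.36 {"linear": [0.0175, -0.0, -0.0021], "rot": [-0.0, -0.0764, -0.0]}
0.39 {"linear": [0.0219, -0.0, -0.0023], "rot": [-0.0, -0.0955, -0.0]}
0.42 {"linear": [0.0264, -0.0, -0.0024], "rot": [-0.0, -0.1146, -0.0]}
0.45 {"linear": [0.0308, -0.0, -0.0023], "rot": [-0.0, -0.1337, -0.0]}
0.48 {"linear": [0.0352, -0.0, -0.0021], "rot": [-0.0, -0.1528, -0.0]}
0.51 {"linear": [0.0396, -0.0, -0.0018], "rot": [-0.0, -0.1719, -0.0]}
```

View pics/side11.png

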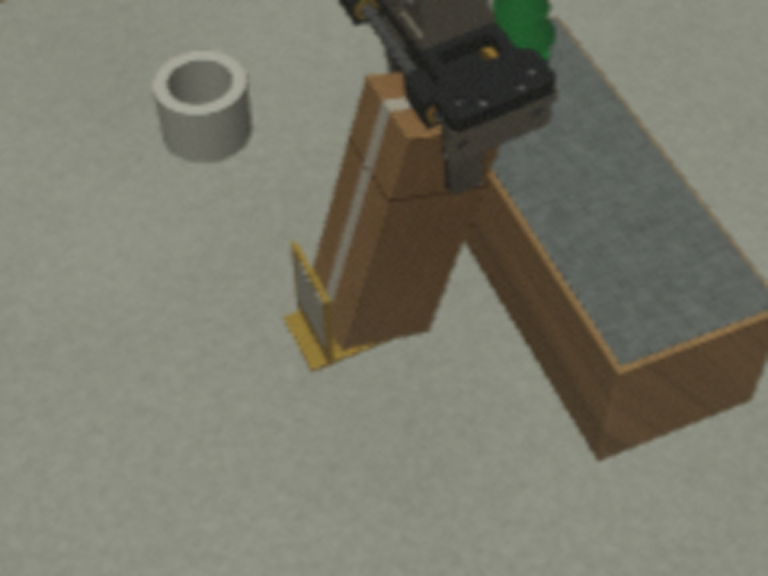

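Call:
play_rows(
  motion=[
    {"linear":[0.0022,0,-0.0003],"rot":[0,-0.0095,0]},
    {"linear":[0.0044,0,-0.0006],"rot":[0,-0.0191,0]},
    {"linear":[0.0087,0,-0.0012],"rot":[0,-0.0382,0]},
    {"linear":[0.0131,0,-0.0017],"rot":[0,-0.0573,0]},
    {"linear":[0.0175,0,-0.0021],"rot":[0,-0.0764,0]},
    {"linear":[0.019,0,-0.0022],"rot":[0,-0.083,0]},
    {"linear":[0.019,0,-0.0022],"rot":[0,-0.083,0]},
  ],
)

```text
time_s: 15.02
tool_pos: [533.0, 13.3, 149.7]
ee_rot: [-3.141, 0.226, 2.976]
ft_force: [-2.5, 0.4, 8.5]
opening: 0.652
```

```bash
python3 - <<'E'
from m import *
sent([.019,0,-.0022],[0,-.083,0]);meas()
B=load()
for th in (.01,.02,.03,.04): 
    p,R=B; Q=Ro.from_rotvec(-b*th); row(PIV+Q.apply(p-PIV),Q*R)
from rig import telemetry; print(telemetry.get_obs()["torque"])
E
```

```text
t 15.02 meas-cmd mm [2.04 1.05 2.6 ] rot [ 0.0006 -0.0053 -0.0004] F [-2.5  0.4  8.5] open 0.652 j [-0.21 -0.07  1.98  0.01  1.   -1.62]
{"linear": [0.0014, -0.0, -0.0003], "rot": [-0.0, -0.0064, 0.0]}
{"linear": [0.0029, -0.0, -0.0005], "rot": [-0.0, -0.0127, 0.0]}
{"linear": [0.0044, -0.0, -0.0007], "rot": [-0.0, -0.0191, 0.0]}
{"linear": [0.0058, -0.0, -0.0009], "rot": [-0.0, -0.0255, 0.0]}
[ 9.92843839e-03  2.93001367e-01 -4.88677982e-05]
```

Call:
play_rows(
  motion=[
    {"linear":[0.0014,0,-0.0008],"rot":[0,-0.0064,0]},
    {"linear":[0.0029,0,-0.0015],"rot":[0,-0.0127,0]},
    {"linear":[0.0029,0,-0.0015],"rot":[0,-0.0127,0]},
  ],
)

```text
time_s: 15.27
tool_pos: [529.9, 13.8, 149.7]
ee_rot: [-3.141, 0.245, 2.976]
ft_force: [-0.5, -0.6, 5.6]
opening: 0.652
```

```bash
python3 - <<'E'
from m import *
sent([.0029,0,-.0015],[0,-.0127,0]);meas()
from h import *
from rig import telemetry; print(telemetry.get_obs()["torque"])
p,d=cams.snapshot("side");np.savez("side12.npz",p=p,d=d)
cv2.imwrite(f"pics/side12.png",cv2.resize(p[140:320,150:390,::-1],None,fx=3.2,fy=3.2,interpolation=cv2.INTER_CUBIC))
E
```

```text
t 15.27 meas-cmd mm [2.05 1.03 1.76] rot [ 0.0005 -0.0045 -0.0003] F [-0.5 -0.6  5.6] open 0.652 j [-0.21 -0.09  2.01  0.01  0.98 -1.62]
[-0.23399169 -0.15942195 -0.09271069]
```

View pics/side12.png

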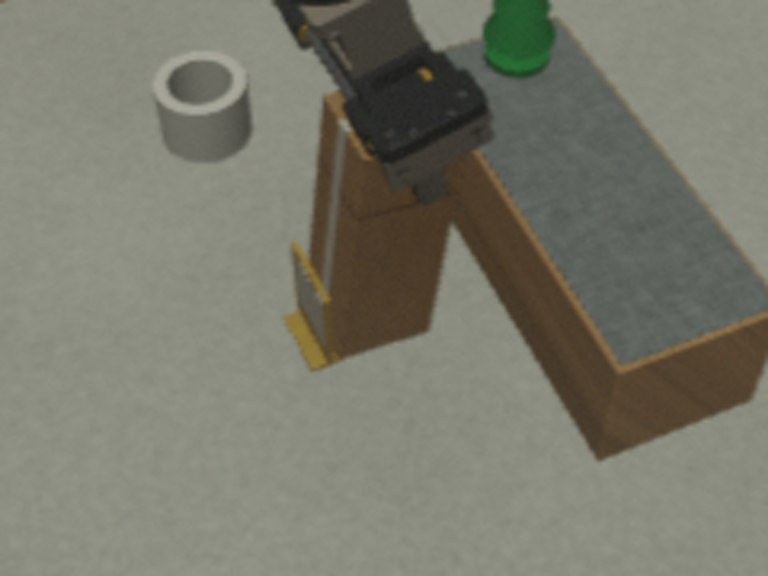

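Call:
play_rows(
  motion=[
    {"linear":[0.0014,0,-0.0003],"rot":[0,-0.0064,0]},
    {"linear":[0.0029,0,-0.0006],"rot":[0,-0.0127,0]},
    {"linear":[0.0029,0,-0.0006],"rot":[0,-0.0127,0]},
    {"linear":[0.0029,0,-0.0006],"rot":[0,-0.0127,0]},
  ],
)

```text
time_s: 15.65
tool_pos: [527.3, 14.2, 149.8]
ee_rot: [-3.141, 0.265, 2.976]
ft_force: [-0.3, -0.2, 7.7]
opening: 0.649
```

```bash
python3 - <<'E'
from m import *
sent([.0029,0,-.0006],[0,-.0127,0]);meas()
from rig import telemetry; print(telemetry.get_obs()["torque"])
E
```

```text
t 15.65 meas-cmd mm [2.32 0.98 2.  ] rot [ 0.0005 -0.0044 -0.0002] F [-0.3 -0.2  7.7] open 0.649 j [-0.21 -0.11  2.03  0.01  0.96 -1.62]
[-0.10068738  0.1057108  -0.00176082]
```

Call:
play_rows(
  motion=[
    {"linear":[0,0,0],"rot":[0,0,0]},
    {"linear":[0,0,0],"rot":[0,0,0]},
    {"linear":[0,0,0],"rot":[0,0,0]},
    {"linear":[0,0,0],"rot":[0,0,0]},
    {"linear":[0,0,0],"rot":[0,0,0]},
    {"linear":[0,0,0],"rot":[0,0,0]},
  ],
  claw=1,
)

```text
time_s: 16.15
tool_pos: [525.7, 14.7, 147.4]
ee_rot: [3.142, 0.26, 2.976]
ft_force: [-0.6, -1.4, -0.1]
opening: 1.001
```

```bash
python3 - <<'E'
from m import *
meas()
p,R=load();
for f in(30,70,110,150): row(p+Z*f,R)
row(p+Z*150-80*a,R);row(p+Z*150-160*a+100*b,R)
from h import *
p,d=cams.snapshot("side")
cv2.imwrite(f"pics/side13.png",cv2.resize(p[140:320,150:390,::-1],None,fx=3.2,fy=3.2,interpolation=cv2.INTER_CUBIC))
E
```

```text
t 16.15 meas-cmd mm [ 0.68  1.44 -0.35] rot [-0.      0.0006  0.    ] F [-0.6 -1.4 -0.1] open 1.001 j [-0.21 -0.11  2.03  0.01  0.96 -1.62]
{"linear": [-0.0077, 0.0, -0.029], "rot": [0.0, 0.0, 0.0]}
{"linear": [-0.018, 0.0, -0.0676], "rot": [0.0, 0.0, 0.0]}
{"linear": [-0.0283, 0.0, -0.1063], "rot": [0.0, 0.0, 0.0]}
{"linear": [-0.0386, 0.0, -0.1449], "rot": [0.0, 0.0, 0.0]}
{"linear": [0.0387, -0.0, -0.1655], "rot": [0.0, 0.0, 0.0]}
{"linear": [0.116, 0.1, -0.1862], "rot": [0.0, 0.0, 0.0]}
```

View pics/side13.png

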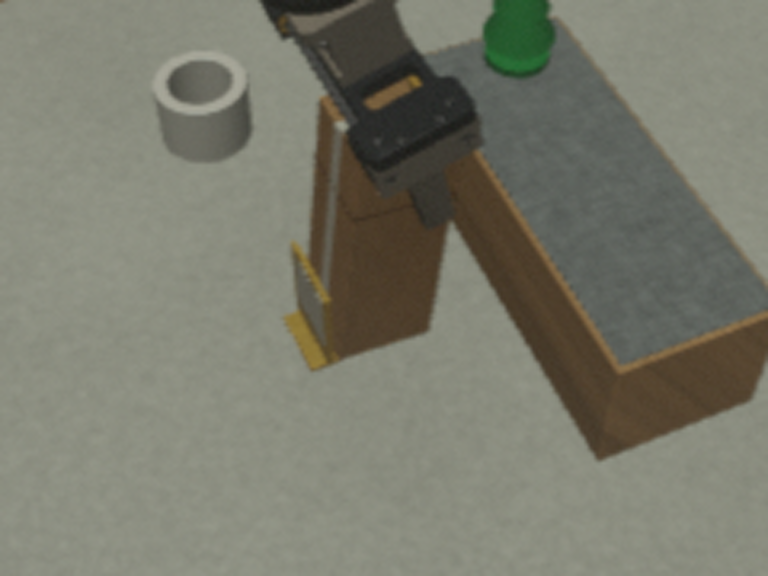

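The carton stands on the tongue, and the jaws are open around it. Retreating.

Call:
play_rows(
  motion=[
    {"linear":[-0.004,0,-0.014],"rot":[0,0,0]},
    {"linear":[-0.009,0,-0.035],"rot":[0,0,0]},
    {"linear":[-0.018,0,-0.068],"rot":[0,0,0]},
    {"linear":[-0.028,0,-0.106],"rot":[0,0,0]},
    {"linear":[-0.0386,0,-0.145],"rot":[0,0,0]},
    {"linear":[-0.0386,0,-0.145],"rot":[0,0,0]},
    {"linear":[0,0,-0.155],"rot":[0,0,0]},
    {"linear":[0.039,0.03,-0.165],"rot":[0,0,0]},
    {"linear":[0.078,0.065,-0.175],"rot":[0,0,0]},
    {"linear":[0.116,0.1,-0.186],"rot":[0,0,0]},
    {"linear":[0.116,0.14,-0.186],"rot":[0,0,0]},
    {"linear":[0.116,0.14,-0.186],"rot":[0,0,0]},
  ],
)

```text
time_s: 17.2
tool_pos: [389.7, 181.9, 298.0]
ee_rot: [3.14, 0.262, 2.977]
ft_force: [0.9, -0.3, -0.0]
opening: 0.998
```

```bash
python3 - <<'E'
from m import *
sent([.116,.14,-.186],[0,0,0]);meas()
from h import *
for n in("side","top"):
    p,d=cams.snapshot(n);np.savez(n+"14.npz",p=p,d=d)
    cv2.imwrite(f"pics/{n}14.png",p[:,:,::-1]);cv2.imwrite(f"pics/{n}14z.png",cv2.resize(p[140:320,150:390,::-1],None,fx=3.2,fy=3.2,interpolation=cv2.INTER_CUBIC))
    W=world(n,d);z=W[...,2];q=W-CC;X=q@a;Y=q@b;ok=d>0
    m=ok&(z>180)&(z<205)&(abs(X)<60)&(abs(Y)<50)
    m=cv2.morphologyEx(m.astype(np.uint8),cv2.MORPH_OPEN,np.ones((3,3)))>0
    P=W[m]
    if len(P)>50:
        r=rect(P);c=np.r_[r[0],0]-CC;k=P.mean(0);nn=np.linalg.svd(P-k)[2][2];nn*=np.sign(nn[2])
        print(n,"top",len(P),r,"xc,yc",c@a,c@b,"z",P[:,2].min(),P[:,2].max(),"tilt",np.arcsin(nn@a))
    m=ok&(z>20)&(z<85)&(X<-38.5)&(X>-75)&(abs(Y)<45);P=W[m]
    if len(P)>20: r=rect(P);c=np.r_[r[0],0]-CC;print("plate",len(P),r,"xc,yc",c@a,c@b)
    m=ok&(z>95)&(z<175)&(abs(Y)<25)&(X<0)&(X>-60);P=W[m]
    if len(P)>50: k=P.mean(0);nn=np.linalg.svd(P-k)[2][2];nn*=-np.sign(nn@a);print("front tilt",np.arcsin(nn[2]),"yaw",np.arctan2(-nn[1],-nn[0]),(k-CC)@a,k[2])
    def rep(name,m): P=W[m];r=rect(P);print(n,name,np.round(r[0],1))
    m=ok&(z>50)&(z<60)&(W[...,1]>180)&(W[...,1]<300)&(W[...,0]<540)&(W[...,0]>440)
    if m.sum()>20: rep("roll",m)
    m=ok&(z>115)&(W[...,0]>630)&(W[...,1]<120)&(W[...,1]>40)
    if m.sum()>20: rep("tree",m)
E
```

```text
t 17.2 meas-cmd mm [-0.65  4.11  0.41] rot [-0.0023 -0.0018 -0.0011] F [ 0.9 -0.3 -0. ] open 0.998 j [ 0.23 -0.48  2.02 -0.1   1.36 -1.17]
side top 988 ((518.8446044921875, 14.6290283203125), (61.910057067871094, 71.59952545166016), 80.45846557617188) xc,yc 16.62736844863836 -0.3279962449539684 z 180.0948574909116 198.04130225202687 tilt 0.054396805463362244
plate 210 ((460.8236999511719, 24.36006736755371), (58.421409606933594, 5.2338948249816895), 79.9107894897461) xc,yc -42.203902021977655 -0.3180207848788781
front tilt 0.1056732465452204 yaw -0.16639336060322288 -23.328416873427773 136.24131428208727
side roll [499.5 242.1]
side tree [671.7  76.7]
top top 1023 ((517.2613525390625, 15.904870986938477), (60.005210876464844, 72.2868881225586), 80.61571502685547) xc,yc 14.85506195298723 0.6686937482386011 z 180.52356042463273 203.53654894343376 tilt 0.07874175466158377
plate 90 ((458.563232421875, 25.595687866210938), (53.79026412963867, 4.665111541748047), 81.25470733642578) xc,yc -44.637468566842614 0.527097750843474
front tilt 0.10850180023437922 yaw -0.1701320268227889 -25.852398714069547 136.7261275545909
top roll [497.3 243.6]
top tree [671.4  84.6]
```

View pics/side14.png

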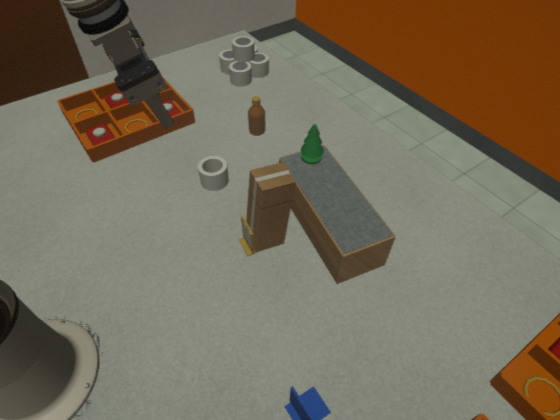

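View pics/top14.png

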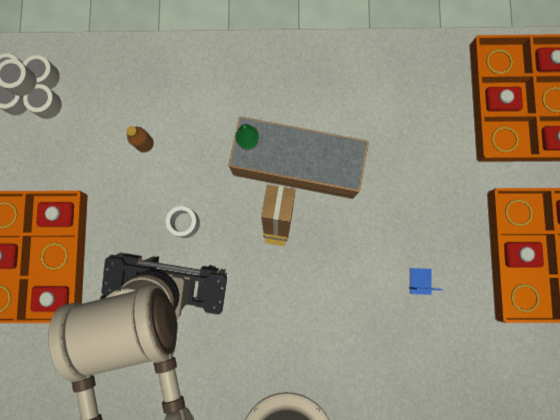

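View pics/side14z.png

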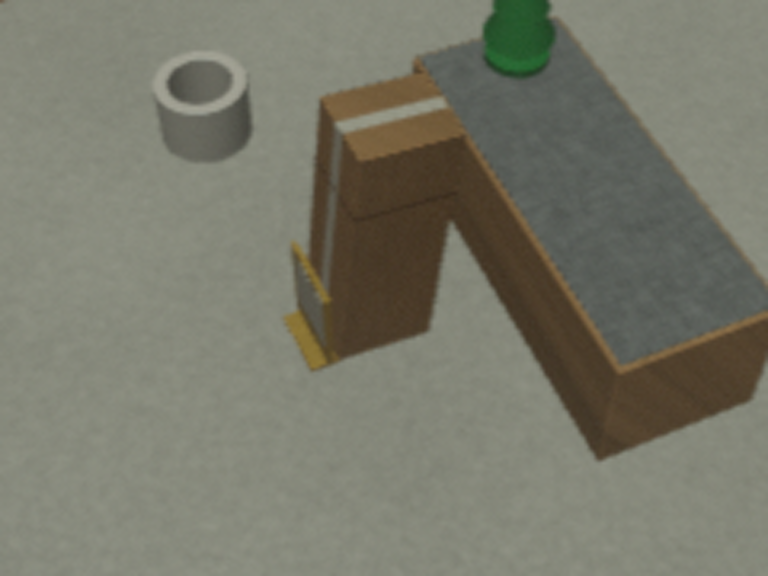

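```bash
python3 - <<'E'
from rig import robot,telemetry
robot.job_done();print(telemetry.get_obs()["time_s"])
E
```

```text
the job is handed in; nothing more can be done
the job is handed in; nothing more can be done
```

I tipped the carton back until it leaned on the step by itself, then slid the brass holder's tongue under its raised front. I took the carton again, brought it down onto the tongue, let go of everything and handed the job in. The last clock reading was about 17 s. The wrist force readings I saw stayed under about 12 N.

**Last checks, from both cameras:**
- **Holder:** it stands upright, centred on the carton to within about 1 mm and nearly square to it. By my estimate about 40–43 mm of the 45 mm tongue is under the carton.
- **Carton:** it stands still with nothing touching it, and its sideways position is within about 1 mm of the start. It leans back about 0.105 rad, as expected when it rests on the rear edge and the 3 mm tongue tip.
- **Bystanders:** the roll, tree, flask and blue look-alike are in the same places in the pictures as at the start.

**Checks that disagreed:**
- **Carton position:** its rear edge came out about 4 mm forward of its old line. I left that rather than risk disturbing the carton.
- **Cameras:** the two views differ from each other by 1–3 mm.
- **Roll:** its position came out about 7 mm different from the first look. The first measurement cut off part of the roll, and its image position has not changed.

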